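# Set up the ultrasonic cleaner with beakers, bur basket and lid

## Task

Set up the ultrasonic cleaner: lay the steel cover with the two holes flat on its open tank so that it drops home, then hang the large and the small steel beaker in the holes that fit them, each resting on its collar. When both hang, stand the basket of burs upright in the large beaker, and last of all put the lid on the small one. Set each thing down, do not drop it, keep beakers and basket upright, leave the bottle, the bur block and the mirror where they are, and let go of everything.

Things in the scene. Friction and masses are not known exactly. Their poses are not given: they have to be found in the camera images.
- cleaner: White ultrasonic cleaner, fixed: 168 mm (its x) by 236 mm (y), 125 mm high. Origin: centre of its underside, z up; the front with two black dials faces -x. The open steel-lined tank in its top is 120 mm (x) by 190 mm (y), centred, its floor at 35 mm; the flat rim is at height 125 mm.
- cover: Loose steel plate 144 (x) x 214 (y) x 4 mm, 0.35 kg, on a skirt 110 x 180, 8 deep, that drops into the tank (5 mm play, either way round). Origin: centre of skirt's lower edge; plate top at z 12; home: 117 mm above the cleaner's origin. Holes at x 0: large 66 wide at y -54, small 54 wide at y +54. Balanced black strap handle at x 0, y +4: bar 60 long (x), 10 thick, z 28 to 46, open below, posts at its ends.
- beaker_large: Large open steel beaker, upright: 56 mm outside diameter, 92 high, wall 2.5, bottom 3, 0.13 kg. Black rubber collar 78 mm wide from 56 to 62 mm above its foot; grip the bare 30 mm of wall above it. Origin: centre of its underside, z along its axis. Hanging in the cover's large hole, collar on the plate, its origin is 44 mm below the cover's.
- beaker_small: Small open steel beaker, upright: 44 mm outside diameter, 84 high, wall 2.5, 0.09 kg. Black rubber collar 64 mm wide from 50 to 56 mm above its foot, bare wall above to grip. Origin: centre of its underside, z along its axis. Hanging in the cover's small hole, its origin is 38 mm below the cover's. It would fall through the large hole.
- basket: Steel bur basket, upright, 0.08 kg: perforated cup 38 mm wide, 30 high with a few fixed burs, wire bail above, and on top on the axis a black round grip, 12 mm in diameter, from 92 to 126 mm above its foot. Origin: centre of its underside, z along its axis. Standing in the large beaker (51 mm inside) its origin is 3 mm above the beaker's, its grip above the rim.
- lid: Grey plastic beaker lid, right side up, 0.05 kg: flange 54 mm wide from 6 to 10 mm above its foot, plug 31 mm wide below it, round knob 14 mm in diameter from 10 to 38 mm. Origin: centre of the plug's underside, z along its axis. On the small beaker (39 mm inside) the plug is in the mouth and its origin is 78 mm above the beaker's.
- bottle: Bystander: white capped bottle 48 mm in diameter, 115 mm high, standing; origin at the centre of its underside. Leave it.
- bur_block: Bystander: flat aluminium block 30 x 46 x 14 mm with rows of short burs (to 24 mm high); origin at the centre of its underside. Leave it.
- mirror: Bystander: steel dental mirror about 160 mm long and 8 mm thick lying along its x; origin on the worktop near the middle of its handle, the mirror end 87 mm along +x. Leave it.
There are look-alikes about, which are no part of the job. Leave any yellow look-alike of the beaker_small alone.

How it is judged:
By the outcome, as a careful person would: the job done as asked, in the order asked, and still so for the second after the job is handed in, with the robot touching nothing.
It also fails if it takes over 131 s, if anything falls off the work surface, if the arm or the gripper's body presses on something with over 40 N, if the wrist force passes 120 N, or if a joint passes its speed limit or range.

## Robot

A 6-joint arm with a two-finger parallel gripper is mounted at the origin on the work surface. World frame = base frame: x ahead of the robot, y to its left, z up, the work surface at z = 0. Lengths are in m, angles in rad, forces in N, time in s.
With the tool pointing down it reaches from about 0.275 to 1 m from the base axis. Payload 8.4 kg.
Tool frame: the origin (TCP) lies at the very end of the fingers, on their centre line; the grasp point (between the pads) lies 19 mm behind it; z points along the fingers, x is the direction in which the jaws open and shut, and the axes are right-handed (so a half turn about z gives the same grasp; the last joint's range is limited). The gripper opens to 85 mm and grips with 20 to 120 N. Pads are 22 mm wide; open, the fingers measure 114 mm over their backs; the gripper's body (76 mm by 85 mm) begins 54 mm behind the grasp point. The pads swing forward as they close: fully open they stand 13 mm farther back than shut.
Start: joints at [-1.27, 0.353, 1.633, -0, 1.155, -0.002], TCP at [0.186, -0.597, 0.231] pointing down, gripper open.
Joint ranges: [-2.63, 2.63], [-0.92, 2.1], [0.06, 2.66], [-1.3, 4.44], [0, 2.69], [-3.02, 3.02]. Speed limits (rad/s): [2.22, 2.22, 2.79, 3.14, 3.14, 3.14].

## Interface

Orientations are given as [roll, pitch, yaw] about the fixed x, y, z axes, in that order (R = Rz(yaw) Ry(pitch) Rx(roll)).
In Python, from cell import bot, vision, job gives the robot as it stands.
- The arm moves only by the shell command python3 -m handwheel 'ROWS' [OPENING] [FORCE]. ROWS is JSON, a list of rows, each a list of 6 numbers: the shift along the tool's x, y, z in mm, then the turn, a rotation vector about the tool's x, y, z in degrees. In form: [[x, y, z, wx, wy, wz], ...]. A call has 1 to 8 rows; each row shifts and turns the commanded pose from where the row before left it, along the tool's axes as they then stand; what a row does not reach is not made up. A row lasts 1/10 s, in which the tool goes at most 50 mm and 8.59 degrees, less where a joint would pass 70% of its speed; a pose out of reach is approached as far as the arm can. A call with a gripper value outside its range is refused whole. OPENING is the finger opening in mm, from 0 to 85.4, set as the call begins (- or left out, the last holds). The fingers move at their own pace and stop on an object; FORCE is the grip in N (left out, the last holds). Time passes only in rows, so rows that do not move let the fingers close. It gives the time, the measured TCP pose, the force and the opening at its end, in the units of the state.
- bot.read_state(): the state, without advancing time (a new reading comes with each control period).
- vision.camera(name): name is "scene" or "side" or "wrist"; returns the picture (400x640x3 uint8, red, green, blue); there is no depth.
- vision.get_calibration(name): a dict with "mtx" (3x3 intrinsics, pixels), "R" (3x3) and "t" (3): a world point X has camera coordinates R X + t; the wrist camera has in their place "tool_from_camera" (4x4, takes a point from camera to tool coordinates, whose origin is the TCP and whose axes are the tool frame's). Camera axes: x right, y down, z forward; pixel columns grow to the right and rows downward; lengths in m; the calibration is good to about 2 mm. A picture is of the moment at which its call begins: read the wrist's pose just before it. get_calibration takes no time and is no camera call.
- job.finish_job(): hands the job in, once; it reports no verdict.
The state is a dict: "time_s": time; "joint_pos": joint angles; "qd": joint speeds; "tau": joint torques, N m; "tool_pos": TCP position; "orientation": TCP orientation; "force": force on the tool from outside, world axes, zero at the start; "ft_torque": the same for the moment, N m; "grip_width": finger opening in m.
Only numpy, scipy, OpenCV 4.12 (cv2) and the standard library are available. Lean on these libraries where they do the work, as an engineer would, in place of code of your own. Each camera call takes 0.05 s, during which the arm holds its last target.

## Working session

There is one attempt and no reset: what is moved stays moved. The work goes in short steps, Python scripts to look and compute and a shell command to move; the robot and the scene stay as the last step left them, time stands still between calls to the robot, and variables do not carry over. Pictures are saved under pics/ and viewed, and the job is handed in when it is done.

```bash
ls; mkdir -p pics; python3 - <<'E'
from cell import bot, vision, job
import cv2, numpy as np
np.set_printoptions(precision=4,suppress=True)
print(bot.read_state())
for n in ["scene","side","wrist"]:
    im=vision.camera(n); cv2.imwrite(f"pics/{n}0.png",im[:,:,::-1]); print(n,vision.get_calibration(n))
E
```

```text
pics
{'time_s': 0.0, 'joint_pos': array([-1.2704,  0.3537,  1.6341, -0.    ,  1.1552, -0.0024]), 'qd': array([ 0.0017,  0.001 ,  0.0003, -0.0005, -0.0002,  0.    ]), 'tau': array([  0.0009, -60.5244, -34.2058,  -0.    ,   0.0091,  -0.    ]), 'tool_pos': array([ 0.1862, -0.5961,  0.2305]), 'orientation': array([ 3.1416,  0.0014, -1.268 ]), 'force': array([ 0.5726, -0.1624,  0.1814]), 'ft_torque': array([0.0026, 0.0134, 0.0221]), 'grip_width': 0.08565314641089529}
scene {'mtx': array([[364.8091,   0.    , 314.7259],
       [  0.    , 364.8091, 199.5272],
       [  0.    ,   0.    ,   1.    ]]), 'R': array([[-0.6986,  0.7155,  0.0023],
       [ 0.5892,  0.5771, -0.5656],
       [-0.406 , -0.3938, -0.8247]]), 't': array([ 0.3043, -0.3357,  1.3157])}
side {'mtx': array([[489.7952,   0.    , 324.0124],
       [  0.    , 489.7952, 190.5461],
       [  0.    ,   0.    ,   1.    ]]), 'R': array([[-0.9097, -0.4153,  0.009 ],
       [-0.3241,  0.696 , -0.6407],
       [ 0.2598, -0.5858, -0.7677]]), 't': array([0.4971, 0.1237, 1.4197])}
wrist {'mtx': array([[354.4917,   0.    , 316.3104],
       [  0.    , 354.4917, 193.2081],
       [  0.    ,   0.    ,   1.    ]]), 'tool_from_camera': array([[ 1.    ,  0.0008, -0.0004,  0.0004],
       [-0.0007,  0.9499,  0.3127, -0.0813],
       [ 0.0007, -0.3127,  0.9499, -0.1426],
       [ 0.    ,  0.    ,  0.    ,  1.    ]])}
```

View pics/scene0.png

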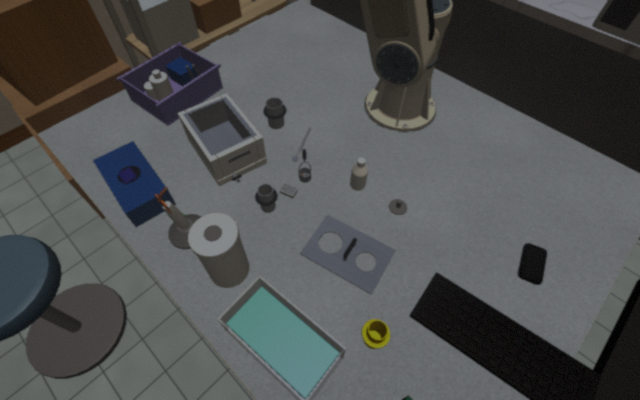

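View pics/side0.png

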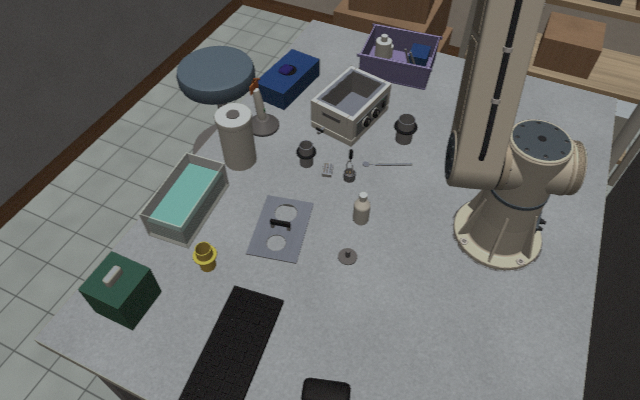

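View pics/wrist0.png

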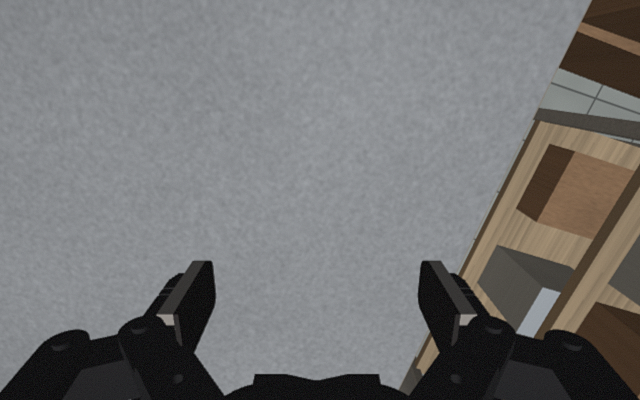

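```bash
python3 - <<'E'
import cv2
a=cv2.imread('pics/scene0.png')[85:305,170:420]; cv2.imwrite('pics/sc_crop.png',cv2.resize(a,None,fx=2.7,fy=2.7,interpolation=cv2.INTER_CUBIC)) 
a=cv2.imread('pics/side0.png')[60:280,230:430]; cv2.imwrite('pics/si_crop.png',cv2.resize(a,None,fx=2.7,fy=2.7,interpolation=cv2.INTER_CUBIC))
E
```

```text
(no output)
```

View pics/sc_crop.png

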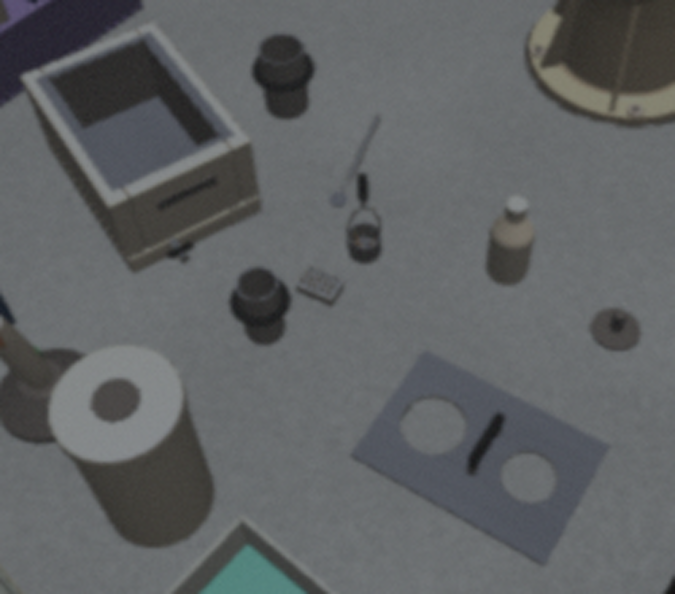

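View pics/si_crop.png

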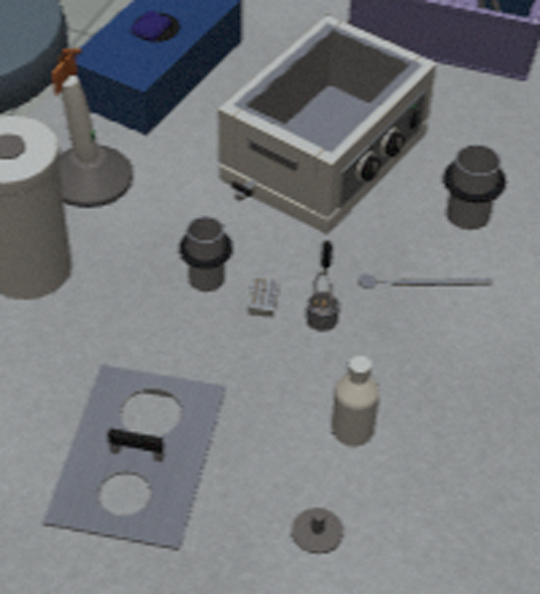

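```bash
cat > h.py <<'E'
import numpy as np, cv2
from cell import bot, vision
np.set_printoptions(precision=4,suppress=True)
from scipy.spatial.transform import Rotation as Ro
def cam(n,st=None):
    c=vision.get_calibration(n)
    if n!='wrist': return c['mtx'],c['R'].T,-c['R'].T@c['t']
    st=st or bot.read_state()
    R=Ro.from_euler('xyz',st['orientation']).as_matrix(); T=c['tool_from_camera']
    return c['mtx'],R@T[:3,:3],R@T[:3,3]+st['tool_pos']
def onplane(C,uv,z):
    K,R,o=C; d=R@np.linalg.solve(K,[uv[0],uv[1],1.]); return o+d*(z-o[2])/d[2]
def proj(C,X):
    K,R,o=C; p=K@(R.T@(np.asarray(X)-o)); return p[:2]/p[2]
def snap(n,name):
    st=bot.read_state(); im=vision.camera(n); cv2.imwrite(f'pics/{name}.png',im[:,:,::-1]); return st,im
E
cat > loc.py <<'E'
from h import *
S,D=cam('scene'),cam('side')
sc=lambda p:(170+p[0]/2.7-.3,85+p[1]/2.7-.3); sd=lambda p:(230+p[0]/2.7-.3,60+p[1]/2.7-.3)
P={'large':((282,49),(478,158),.092),'small':((261,283),(206,232),.084),'basket':((363,176),(327,242),.126),'lid':((617,313),(318,515),.038),'bottle':((517,204),(360,365),.115),
'c1':((22,77),(330,18),.125),'c2':((152,25),(435,68),.125),'c3':((250,140),(325,160),.125),'c4':((105,200),(222,110),.125),
'p1':((428,351),(225,384),.012),'p2':((610,446),(180,548),.012),'p3':((545,564),(46,522),.012),'p4':((352,455),(101,366),.012),'handle':((487,442),(136,440),.046),'hl':((434,426),(152,412),.012),'hs':((528,477),(125,494),.012),'block':((320,286),(264,298),.014),'mirL':((338,200),(366,282),.006)}
for k,(a,b,z) in P.items(): print(k,onplane(S,sc(a),z),onplane(D,sd(b),z))
E
python3 loc.py
```

```text
large [ 0.3688 -0.2504  0.092 ] [ 0.3695 -0.2599  0.092 ]
small [ 0.6146 -0.011   0.084 ] [ 0.6156 -0.0145  0.084 ]
basket [ 0.4658 -0.0126  0.126 ] [ 0.469  -0.0194  0.126 ]
lid [0.3596 0.2573 0.038 ] [0.3587 0.2584 0.038 ]
bottle [0.3746 0.1217 0.115 ] [0.374  0.1196 0.115 ]
c1 [ 0.6295 -0.3944  0.125 ] [ 0.6222 -0.3991  0.125 ]
c2 [ 0.4717 -0.3605  0.125 ] [ 0.4638 -0.3596  0.125 ]
c3 [ 0.5137 -0.1366  0.125 ] [ 0.5229 -0.1433  0.125 ]
c4 [ 0.6735 -0.1787  0.125 ] [ 0.6702 -0.1733  0.125 ]
p1 [0.5208 0.1369 0.012 ] [0.525  0.1269 0.012 ]
p2 [0.4755 0.342  0.012 ] [0.4755 0.3374 0.012 ]
p3 [0.6145 0.3726 0.012 ] [0.6138 0.3675 0.012 ]
p4 [0.6616 0.166  0.012 ] [0.6625 0.1624 0.012 ]
handle [0.5726 0.2611 0.046 ] [0.5653 0.2579 0.046 ]
hl [0.5815 0.2019 0.012 ] [0.5806 0.196  0.012 ]
hs [0.5582 0.3053 0.012 ] [0.5567 0.3032 0.012 ]
block [ 0.5434 -0.0051  0.014 ] [ 0.538  -0.0076  0.014 ]
mirL [ 0.4385 -0.0858  0.006 ] [ 0.4409 -0.0894  0.006 ]
```

```bash
cat >> h.py <<'E'
def goal(x,y,z,yawdeg):
    "needed: rotation about tool z (deg), then shift in the rotated tool frame (mm)"
    st=bot.read_state(); R=Ro.from_euler('xyz',st['orientation']).as_matrix()
    G=Ro.from_euler('xyz',[np.pi,0,np.radians(yawdeg)]).as_matrix()
    rv=np.degrees(Ro.from_matrix(R.T@G).as_rotvec())
    d=np.array([x,y,z])-st['tool_pos']
    print('t',round(st['time_s'],2),'tcp',st['tool_pos'],'yaw',round(np.degrees(st['orientation'][2]),1),'q6',round(st['joint_pos'][5],2),'grip',round(st['grip_width']*1000,1),'F',st['force'].round(1))
    print('turn',rv.round(1),'shift after turn',(G.T@d*1000).round(1),'(before turn)',(R.T@d*1000).round(1))
E
python3 -c "
from h import *
goal(.5,.0,.42,-77)"
```

```text
t 0.15 tcp [ 0.1862 -0.5962  0.2307] yaw -72.7 q6 -0.0 grip 85.5 F [-0.4 -0.9  0. ]
turn [0.  0.1 4.3] shift after turn [-510.4 -439.8 -189.3] (before turn) [-475.8 -477.3 -188.8]
```

```bash
python3 -m handwheel '[[-32,-32,-20,0,0,0],[-34,-34,-14,0,0,0],[-34,-34,-14,0,0,0],[-34,-34,-14,0,0,0],[-34,-34,-14,0,0,0],[-34,-34,-14,0,0,0],[-34,-34,-14,0,0,0],[-34,-34,-14,0,0,0]]' 40 && python3 -m handwheel '[[-34,-34,-14,0,0,1],[-34,-34,-14,0,0,1],[-34,-34,-14,0,0,1],[-34,-34,-14,0,0,1],[-34,-34,-14,0,0,0],[-34,-34,-14,0,0,0],[0,0,0,0,0,0],[0,0,0,0,0,0]]'; python3 - <<'E'
from h import *
st,im=snap('wrist','w1'); goal(.57,.26,.2,-77)
E
```

```text
time_s: 0.95
tool_pos: [0.3636, -0.257, 0.3497]
orientation: [-3.141, -0.0, -1.268]
force: [1.0, -0.3, -1.2]
grip_width: 0.0397
time_s: 1.75
tool_pos: [0.5073, -0.0086, 0.4326]
orientation: [3.141, -0.0, -1.335]
force: [-0.1, 0.3, -1.0]
grip_width: 0.0399
t 1.8 tcp [ 0.5068 -0.0095  0.4324] yaw -76.6 q6 1.32 grip 40.2 F [ 0.3  0.7 -0.3]
turn [ 0.1 -0.   0.4] shift after turn [-248.4 -122.2  232.4] (before turn) [-247.5 -124.3  232.2]
```

View pics/w1.png

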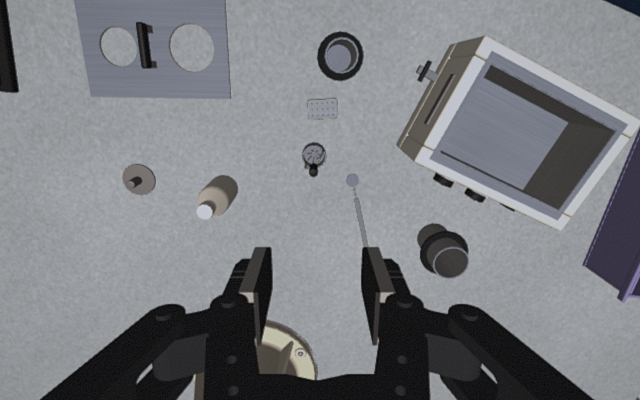

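```bash
python3 - <<'E'
import cv2
im=cv2.imread('pics/w1.png')
cv2.imwrite('pics/w1c.png',cv2.resize(im[20:240,390:640],None,fx=3,fy=2.7,interpolation=cv2.INTER_CUBIC))
cv2.imwrite('pics/w1p.png',cv2.resize(im[0:110,70:250],None,fx=4,fy=4,interpolation=cv2.INTER_CUBIC))
cv2.imwrite('pics/w1b.png',cv2.resize(im[25:285,290:480],None,fx=3,fy=2.3,interpolation=cv2.INTER_CUBIC))
E
```

```text
(no output)
```

View pics/w1c.png

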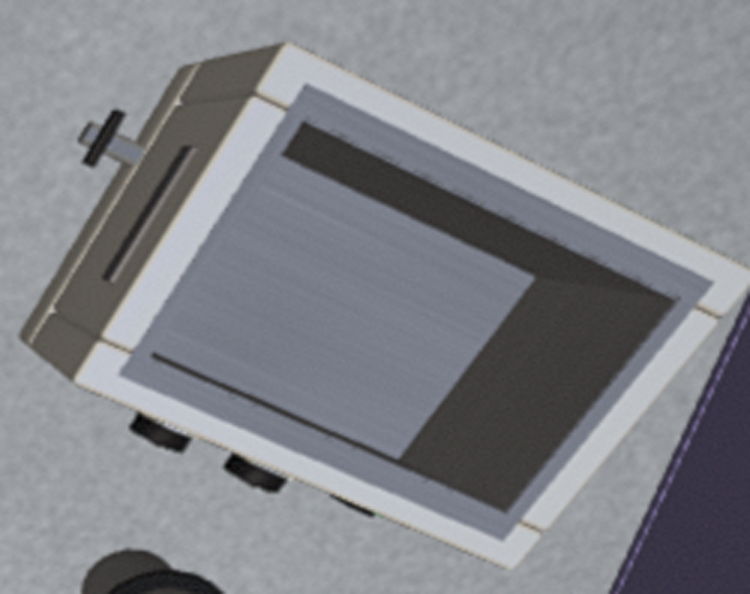

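View pics/w1p.png

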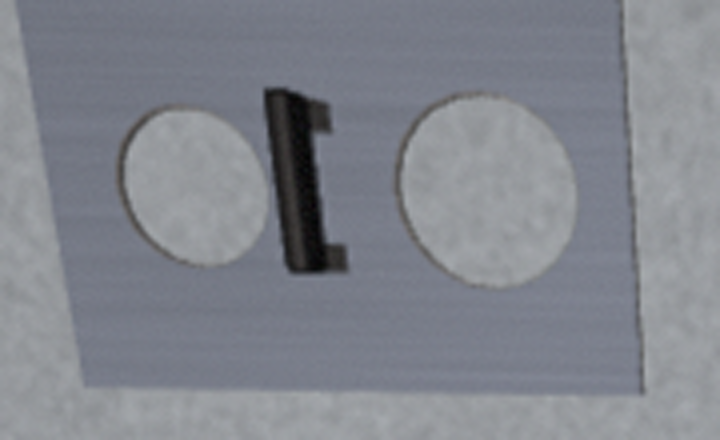

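```bash
python3 - <<'E'
from h import *
# pose at picture
st=dict(tool_pos=np.array([.5068,-.0095,.4324]),orientation=np.array([3.141,0,np.radians(-76.6)]))
C=cam('wrist',st)
f=lambda p:(390+p[0]/3-.3,20+p[1]/2.7-.3); g=lambda p:(70+p[0]/4-.4,p[1]/4-.4)
for nm,L in (('outer',[(285,43),(750,270),(512,570),(75,380)]),('tank',[(302,122),(680,298),(507,512),(152,353)])):
    q=np.array([onplane(C,f(p),.125) for p in L])[:,:2]; print(nm,q.tolist(),'c',q.mean(0))
    for i in range(4): e=q[(i+1)%4]-q[i]; print(np.linalg.norm(e),np.degrees(np.arctan2(e[1],e[0])))
S=onplane(C,g((195,186)),.012);L=onplane(C,g((488,190)),.012); print('small hole',S,'large',L)
e=(S-L)[:2]; print(np.linalg.norm(e),'yaw',np.degrees(np.arctan2(e[1],e[0]))-90, 'mid',(S+L)/2)
print('handle',onplane(C,g((296,182)),.046), onplane(C,g((281,92)),.046),onplane(C,g((306,270)),.046))
print('corners',onplane(C,g((85,386)),.012),onplane(C,g((643,393)),.012))
E
```

```text
outer [[0.6753556567185067, -0.17105892011826151], [0.6298166570132565, -0.39588728554994074], [0.46692082717923206, -0.3664828118311806], [0.5148433917686225, -0.13884685811522776]] c [ 0.5717 -0.2681]
0.22939397201503678 -101.45035167652551
0.16552847021582937 169.76767475774236
0.23262566414949945 78.11153334910846
0.16371256560761954 -11.347548269169742
tank [[0.6468415746688171, -0.189729985743358], [0.6112910114725458, -0.37385130046685733], [0.49572117256777704, -0.3502317191357043], [0.5350188088506629, -0.1667583372494781]] c [ 0.5722 -0.2701]
0.18752200158669904 -100.92831873075922
0.11795877367425098 168.4492457821187
0.18763471448053254 77.91064375748877
0.11415790638299271 -11.60871749975455
small hole [0.5593 0.3025 0.012 ] large [0.583  0.1975 0.012 ]
0.10765798530137485 yaw 12.709533057904736 mid [0.5711 0.25   0.012 ]
handle [0.5703 0.2509 0.046 ] [0.5976 0.2582 0.046 ] [0.5423 0.2451 0.046 ]
corners [0.4775 0.3391 0.012 ] [0.5247 0.1305 0.012 ]
```

View pics/w1b.png

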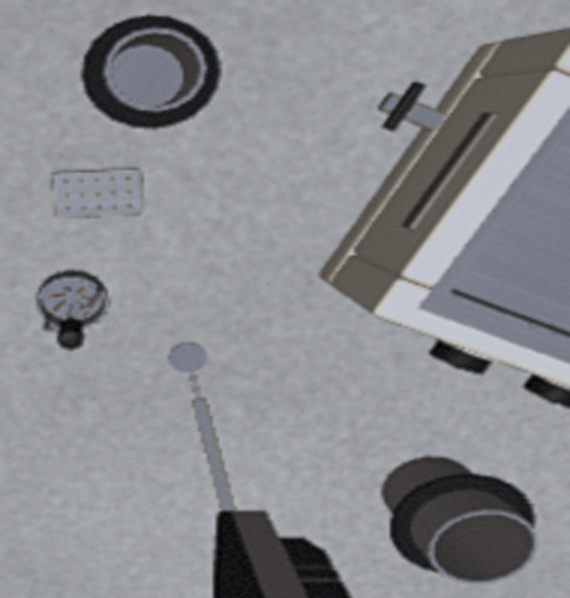

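```bash
python3 -c "
from h import *
goal(.5702,.2528,.15,-77.3)"
```

```text
t 1.8 tcp [ 0.5068 -0.0095  0.4324] yaw -76.6 q6 1.32 grip 40.2 F [ 0.3  0.7 -0.3]
turn [ 0.1 -0.   0.7] shift after turn [-241.9 -119.5  282.4] (before turn) [-240.5 -122.9  282.2]
```

```bash
python3 -m handwheel '[[-30,-15,35,0,0,0.7],[-30,-15,35,0,0,0],[-30,-15,35,0,0,0],[-30,-15,35,0,0,0],[-30,-15,35,0,0,0],[-30,-15,35,0,0,0],[-30,-15,35,0,0,0],[-30,-15,35,0,0,0]]' && python3 -m handwheel '[[0,0,0,0,0,0],[0,0,0,0,0,0]]'; python3 - <<'E'
from h import *
st,im=snap('wrist','w2'); goal(.5702,.2528,.02,-77.3)
E
```

```text
time_s: 2.6
tool_pos: [0.5714, 0.2502, 0.1515]
orientation: [3.141, -0.0, -1.352]
force: [-0.0, -0.5, 0.2]
grip_width: 0.04
time_s: 2.8
tool_pos: [0.5706, 0.2496, 0.1517]
orientation: [3.139, -0.001, -1.35]
force: [-0.0, 0.3, 0.5]
grip_width: 0.0399
t 2.85 tcp [0.5713 0.2495 0.1531] yaw -77.4 q6 1.76 grip 40.0 F [-0.1 -0.6  0.8]
turn [ 0.  -0.  -0.1] shift after turn [ -3.5   0.4 133.1] (before turn) [ -3.6   0.3 133.1]
```

View pics/w2.png

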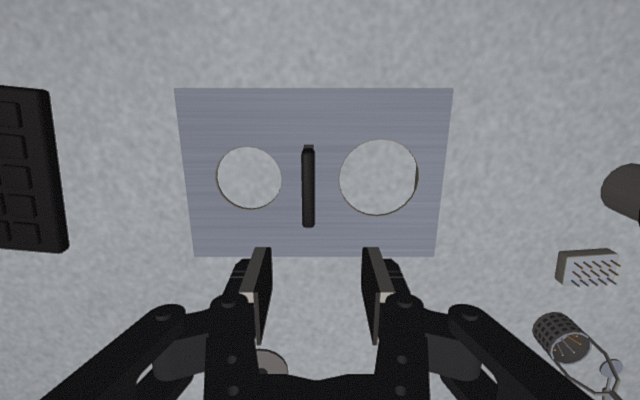

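```bash
python3 - <<'E'
from h import *
st=dict(tool_pos=np.array([.5710,.2496,.1522]),orientation=np.array([3.1405,0,-1.350]))
C=cam('wrist',st)
S=onplane(C,(249,178),.012);L=onplane(C,(379.5,177),.012)
e=(S-L)[:2]; print(S,L,np.linalg.norm(e),'yaw',np.degrees(np.arctan2(e[1],e[0]))-90,(S+L)/2)
print(onplane(C,(308,187),.046))
goal(.5703,.2528,.02,-77.3)
E
```

```text
[0.5601 0.3041 0.012 ] [0.5847 0.1989 0.012 ] 0.10803089883827101 yaw 13.155268667140675 [0.5724 0.2515 0.012 ]
[0.5737 0.2563 0.046 ]
t 2.85 tcp [0.5713 0.2495 0.1531] yaw -77.4 q6 1.76 grip 40.0 F [-0.1 -0.6  0.8]
turn [ 0.  -0.  -0.1] shift after turn [ -3.5   0.3 133.1] (before turn) [ -3.5   0.2 133.1]
```

```bash
python3 -m handwheel '[[-5,0,30,0,0,-0.3],[0,0,35,0,0,0],[0,0,35,0,0,0],[0,0,20,0,0,0],[0,0,11,0,0,0],[0,0,0,0,0,0]]' && python3 -m handwheel '[[0,0,0,0,0,0],[0,0,0,0,0,0],[0,0,0,0,0,0],[0,0,0,0,0,0]]' 0 60
```

```text
time_s: 3.45
tool_pos: [0.5704, 0.2547, 0.0222]
orientation: [3.141, -0.0, -1.346]
force: [-0.1, -0.0, 0.5]
grip_width: 0.0403
time_s: 3.85
tool_pos: [0.5716, 0.2563, 0.024]
orientation: [-3.139, 0.0, -1.345]
force: [-0.5, -1.5, 5.8]
grip_width: 0.0086
```

```bash
python3 -m handwheel '[[0,0,-10,0,0,0],[0,0,-20,0,0,0],[0,0,-35,0,0,0],[0,0,-45,0,0,0],[0,0,-45,0,0,0],[0,0,-40,0,0,0],[0,0,0,0,0,0]]' ; python3 - <<'E'
from h import *
st,im=snap('wrist','w3'); st,im=snap('side','s3')
goal(.572,-.269,.22,-101.5)
E
```

```text
time_s: 4.55
tool_pos: [0.5732, 0.2575, 0.2244]
orientation: [-3.131, 0.002, -1.345]
force: [1.2, -0.1, -3.4]
grip_width: 0.0085
t 4.65 tcp [0.5703 0.2561 0.2183] yaw -77.0 q6 1.76 grip 8.9 F [-0.5  0.4 -3.8]
turn [-0.1  0.1 24.5] shift after turn [ 514.3 -106.4   -1.7] (before turn) [512.1 116.1  -2.2]
```

View pics/w3.png

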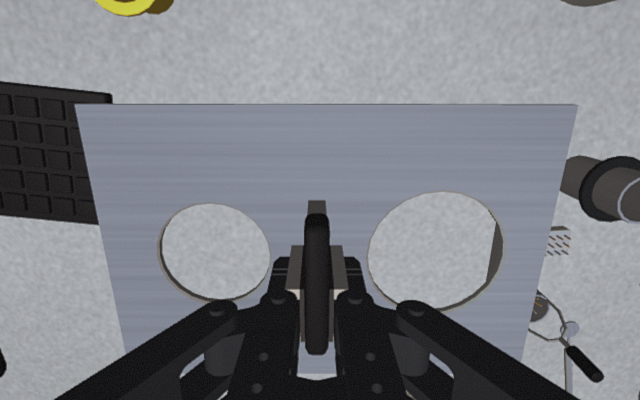

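View pics/s3.png

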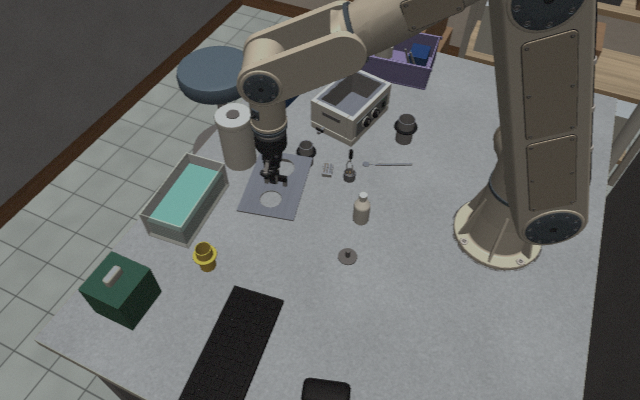

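```bash
python3 - <<'E'
from h import *
S,D=cam('scene'),cam('side')
def tri(a,b):
    A=[];B=[]
    for C,p in((S,a),(D,b)):
        K,R,o=C; d=R@np.linalg.solve(K,[*p,1.]); d/=np.linalg.norm(d); P=np.eye(3)-np.outer(d,d); A.append(P);B.append(P@o)
    return np.linalg.solve(sum(A),sum(B))
print('towel top',tri((214,235),(232,112)))
print('candle tip',tri((162,196),(255,83)))
print('purple tray corner',tri((174,119),(362,62)))
E
```

```text
towel top [0.8196 0.066  0.2022]
candle tip [ 0.8413 -0.1118  0.1826]
purple tray corner [ 0.621  -0.4774  0.0689]
```

```bash
python3 -m handwheel '[[0,0,-10,0,0,6.1],[0,0,-15,0,0,6.1],[0,0,-10,0,0,6.1],[0,0,0,0,0,6.2],[10,-2,0,0,0,0],[20,-4,0,0,0,0],[28,-6,0,0,0,0],[35,-7,0,0,0,0]]' - 80 && python3 -m handwheel '[[40,-9,0,0,0,0],[40,-9,0,0,0,0],[40,-9,0,0,0,0],[40,-9,0,0,0,0],[40,-9,0,0,0,0],[40,-9,0,0,0,0],[40,-9,0,0,0,0],[40,-9,0,0,0,0]]' && python3 -m handwheel '[[35,-7,0,0,0,0],[25,-5,0,0,0,0],[10,-2,0,0,0,0],[0,0,0,0,0,0],[0,0,0,0,0,0],[0,0,0,0,0,0]]' ; python3 - <<'E'
from h import *
st,im=snap('wrist','w4'); st,im=snap('scene','c4');st,im=snap('side','s4')
goal(.572,-.269,.22,-101.5)
E
```

```text
time_s: 5.45
tool_pos: [0.569, 0.16, 0.25]
orientation: [3.139, -0.001, -1.767]
force: [-0.2, -0.3, -3.0]
grip_width: 0.008
time_s: 6.25
tool_pos: [0.575, -0.1687, 0.2502]
orientation: [3.138, 0.0, -1.769]
force: [0.7, -0.3, -3.5]
grip_width: 0.0082
time_s: 6.85
tool_pos: [0.5762, -0.237, 0.2516]
orientation: [3.141, 0.001, -1.771]
force: [-0.7, -0.7, -3.6]
grip_width: 0.0085
t 7.0 tcp [ 0.5765 -0.2372  0.2521] yaw -101.5 q6 1.38 grip 8.0 F [ 0.5  0.  -3.5]
turn [0. 0. 0.] shift after turn [32.  -1.9 32.1] (before turn) [32.  -1.9 32.1]
```

View pics/w4.png

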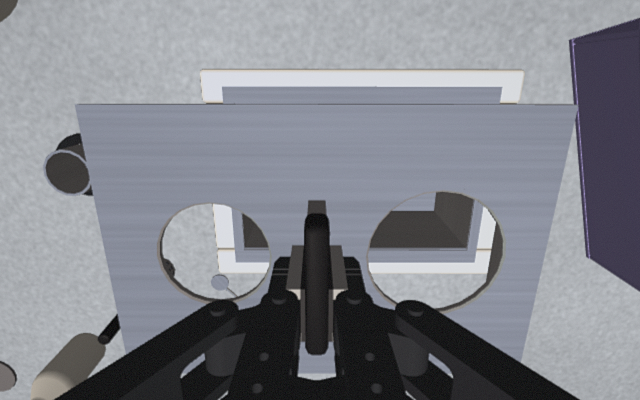

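View pics/c4.png

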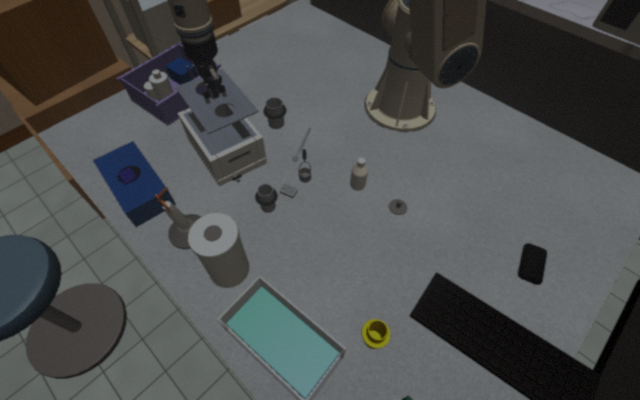

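View pics/s4.png

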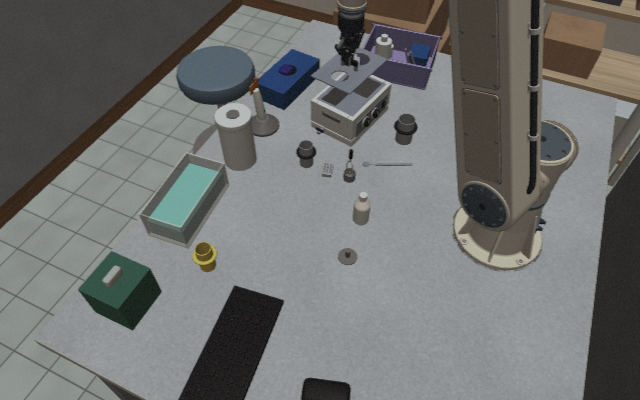

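```bash
python3 - <<'E'
from h import *
st=dict(tool_pos=np.array([.5763,-.2371,.2519]),orientation=np.array([3.141,0,np.radians(-101.5)]))
C=cam('wrist',st); R=Ro.from_euler('xyz',st['orientation']).as_matrix()
im=cv2.imread('pics/w4.png')
hsv=cv2.cvtColor(im,cv2.COLOR_BGR2HSV)
w=((hsv[:,:,2]>200)).astype(np.uint8)
n,l,s,c=cv2.connectedComponentsWithStats(w)
for i in range(1,n):
    if s[i,4]>300: print(s[i],c[i])
T=lambda uv,z:R.T@(onplane(C,uv,z)-st['tool_pos'])*1000
A,B=T((201.5,70.5),.125),T((523.5,71.5),.125); print('back corners',A,B,np.linalg.norm(A-B))
F1,F2=T((243,272.5),.125),T((440,272.5),.125); print('front',F1,F2)
zp=.2519-.0105
S,L=T((215,252),zp),T((436,250),zp);print('holes',S,L,np.linalg.norm(S-L),(S+L)/2)
E
python3 - <<'E'
import cv2
im=cv2.imread('pics/w4.png')
cv2.imwrite('pics/w4c.png',cv2.resize(im[50:320,150:550],None,fx=2,fy=2,interpolation=cv2.INTER_CUBIC))
E
```

```text
[ 200   70  324   32 5863] [358.6913  79.8149]
[213 204  21  44 756] [223.2738 225.9087]
[477 207  19  41 496] [485.9556 230.002 ]
[217 250  52  23 739] [238.203  263.7632]
[ 369  251  122   23 1411] [435.5741 266.3721]
back corners [-82.7902 -85.3479 126.8494] [148.6017 -84.8204 126.8498] 231.39241781050237
front [-63.5626  79.662  126.9472] [106.6837  79.4836 126.9471]
holes [-48.9105  -1.1151  10.4993] [57.2703 -2.2908 10.4986] 106.18728275203092 [ 4.1799 -1.703  10.499 ]
```

View pics/w4c.png

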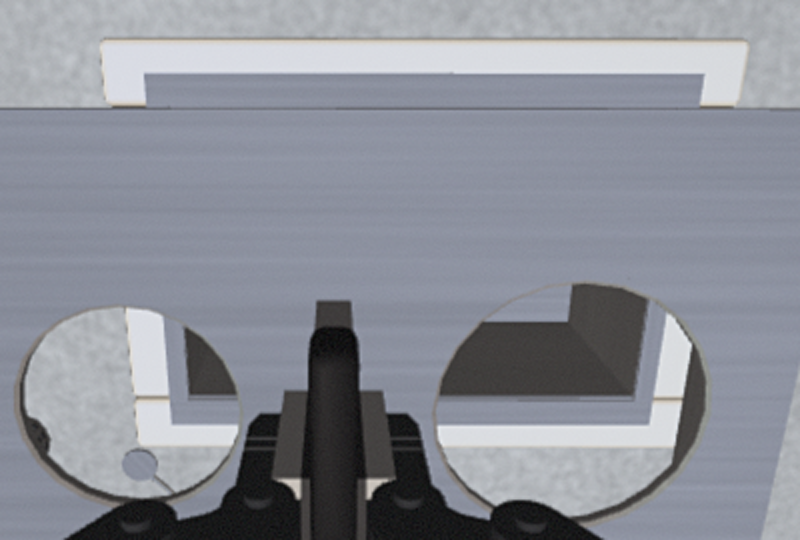

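```bash
python3 -m handwheel '[[10,-0.5,10,0,0,0],[12,-0.5,25,0,0,0],[7,0,25,0,0,0],[0,0,13,0,0,0],[0,0,0,0,0,0],[0,0,0,0,0,0]]' ; python3 - <<'E'
from h import *
st,im=snap('wrist','w5'); st,im=snap('side','s5')
goal(.572,-.269,.14,-101.5)
cv2.imwrite('pics/s5c.png',cv2.resize(im[50:150,280:430,::-1],None,fx=5,fy=5,interpolation=cv2.INTER_CUBIC))
E
```

```text
time_s: 7.6
tool_pos: [0.5719, -0.2668, 0.1793]
orientation: [-3.141, 0.0, -1.772]
force: [0.2, -0.1, -3.9]
grip_width: 0.0081
t 7.7 tcp [ 0.5725 -0.2669  0.1803] yaw -101.5 q6 1.33 grip 8.2 F [ 0.5  0.5 -2.4]
turn [-0.1 -0.  -0. ] shift after turn [ 2.1  0.1 40.3] (before turn) [ 2.1  0.2 40.3]
```

View pics/w5.png

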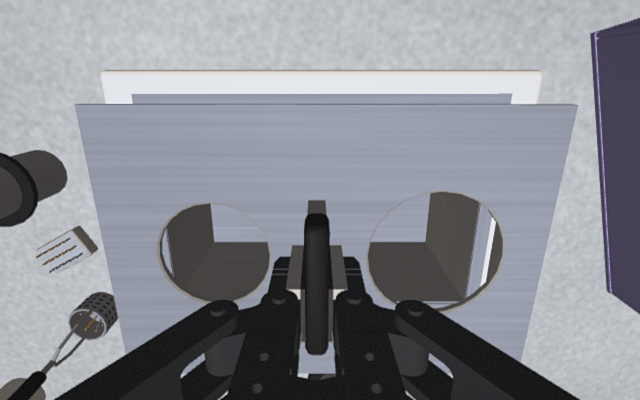

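View pics/s5c.png

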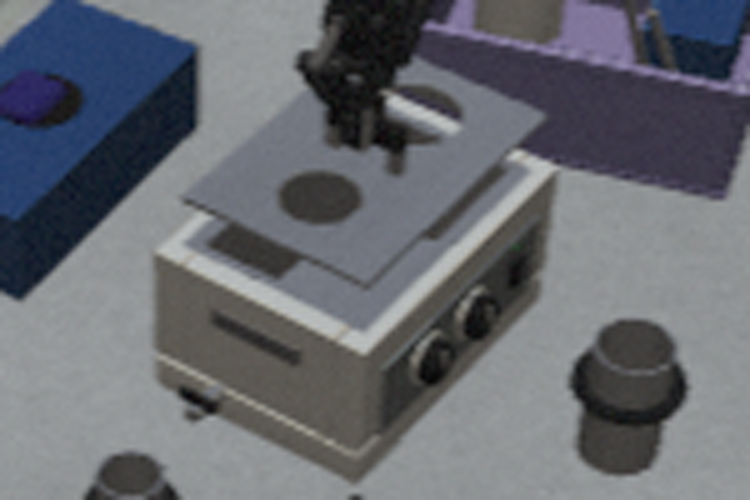

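```bash
python3 - <<'E'
from h import *
st=dict(tool_pos=np.array([.5722,-.2669,.1797]),orientation=np.array([3.1416,0,np.radians(-101.5)]))
C=cam('wrist',st); R=Ro.from_euler('xyz',st['orientation']).as_matrix()
T=lambda uv,z:R.T@(onplane(C,uv,z)-st['tool_pos'])*1000
A,B=T((102,71),.125),T((542,71.5),.125); print('back corners',A,B,np.linalg.norm(A-B),(A+B)/2)
for dz in(.0085,.0105,.0125):
  zp=.1797-dz
  P,Q=T((76,104),zp),T((578,104.5),zp); print('plate',P,Q,np.linalg.norm(P-Q),(P+Q)/2)
E
```

```text
back corners [-113.0668  -84.005    54.7006] [118.5045 -83.9081  54.7006] 231.571250291613 [  2.7189 -83.9566  54.7006]
plate [-99.8416 -70.4493   8.5005] [108.2203 -70.3957   8.5005] 208.06198993066494 [  4.1893 -70.4225   8.5005]
plate [-101.1616  -70.3045   10.5005] [109.6546 -70.2502  10.5005] 210.8161944565663 [  4.2465 -70.2773  10.5005]
plate [-102.4815  -70.1597   12.5005] [111.0888 -70.1046  12.5005] 213.57039898246768 [  4.3036 -70.1322  12.5005]
```

```bash
python3 -m handwheel '[[-1.4,-1,10,0,0,0],[0,0,12,0,0,0],[0,0,7,0,0,0],[0,0,4,0,0,0],[0,0,2,0,0,0],[0,0,1,0,0,0],[0,0,1,0,0,0],[0,0,0,0,0,0]]' && python3 -m handwheel '[[0,0,1,0,0,0],[0,0,1,0,0,0],[0,0,0,0,0,0]]'
```

```text
time_s: 8.5
tool_pos: [0.573, -0.2657, 0.1421]
orientation: [-3.141, -0.0, -1.772]
force: [-0.7, 0.0, -2.7]
grip_width: 0.0082
time_s: 8.8
tool_pos: [0.573, -0.2658, 0.141]
orientation: [-3.141, -0.0, -1.772]
force: [-2.9, 1.7, 4.6]
grip_width: 0.0082
```

```bash
python3 - <<'E'
from h import *
st,im=snap('wrist','w6'); st,im2=snap('side','s6'); st,im3=snap('scene','c6')
cv2.imwrite('pics/s6c.png',cv2.resize(im2[60:150,290:420,::-1],None,fx=5.5,fy=5.5,interpolation=cv2.INTER_CUBIC))
E
```

```text
(no output)
```

View pics/w6.png

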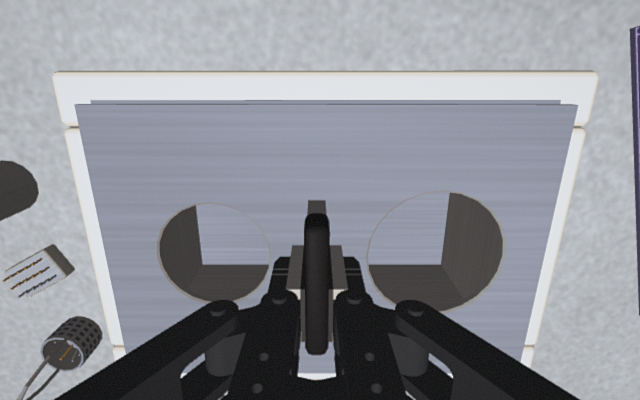

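View pics/s6c.png

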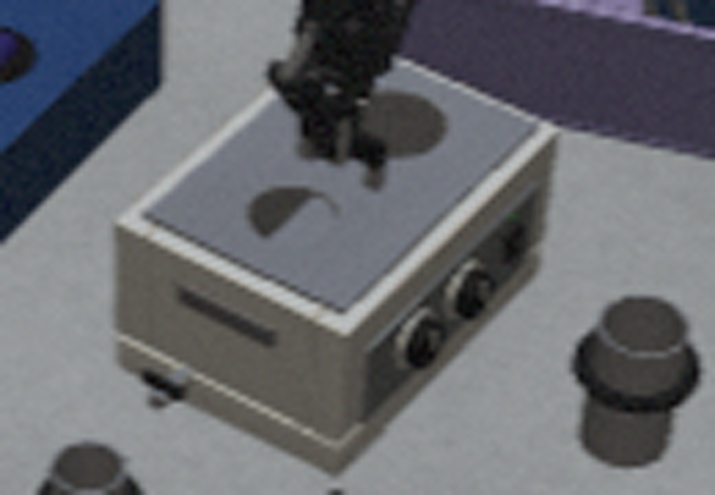

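```bash
python3 -m handwheel '[[0,0,0,0,0,0],[0,0,0,0,0,0],[0,0,0,0,0,0],[0,0,-10,0,0,0],[0,0,-30,0,0,0],[0,0,-40,0,0,0],[0,0,-40,0,0,0],[0,0,0,0,0,0]]' 40 ; python3 - <<'E'
from h import *
st,im=snap('wrist','w7'); st,im2=snap('side','s7')
cv2.imwrite('pics/s7c.png',cv2.resize(im2[60:150,290:420,::-1],None,fx=5.5,fy=5.5,interpolation=cv2.INTER_CUBIC))
goal(.369,-.255,.22,-101.5)
E
```

```text
time_s: 9.75
tool_pos: [0.5758, -0.267, 0.2671]
orientation: [-3.132, -0.002, -1.772]
force: [0.4, -0.6, 1.0]
grip_width: 0.04
t 9.85 tcp [ 0.5734 -0.2659  0.2617] yaw -101.6 q6 1.34 grip 40.2 F [-0.5  0.2 -1.2]
turn [-0.2 -0.  -0.1] shift after turn [ 30.1 202.5  41.7] (before turn) [ 30.2 202.6  41.1]
```

View pics/w7.png

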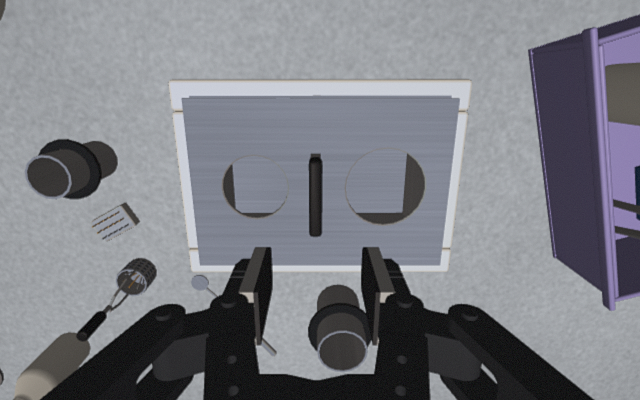

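View pics/s7c.png

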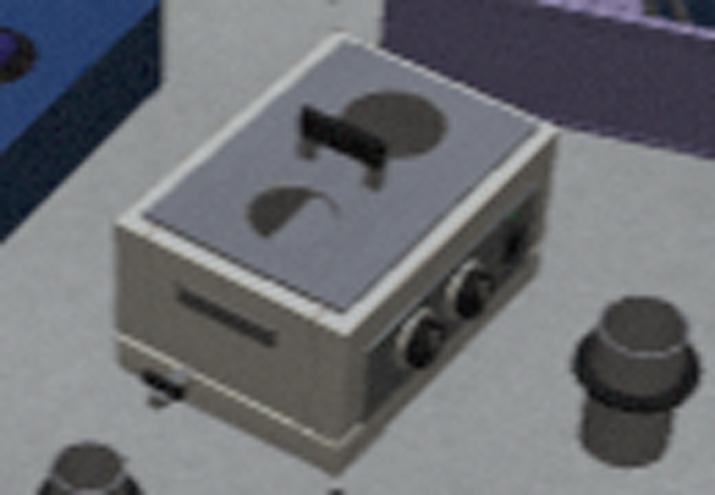

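```bash
python3 - <<'E'
from h import *
st,im=snap('wrist','w7b'); 
C=cam('wrist',st)
a,b=onplane(C,(255.5,186.5),.129),onplane(C,(385,187),.129)
print(st['tool_pos'],st['orientation'],'small',a,'large',b,np.linalg.norm(a-b),(a+b)/2)
A=[onplane(C,p,.129)[:2] for p in((185,96),(459,96))];print(A,np.linalg.norm(A[0]-A[1]))
print('beaker',onplane(C,(341,350),.092))
cv2.imwrite('pics/w7c.png',cv2.resize(im[130:240,200:450,::-1],None,fx=3.2,fy=3.2,interpolation=cv2.INTER_CUBIC))
E
python3 -m handwheel '[[3,22,0,0,0,0],[6,40,0,0,0,0],[7,48,0,0,0,0],[7,48,0,0,0,0],[5,30,0,0,0,0],[2,15,0,0,0,0]]' 85 && python3 -m handwheel '[[0,0,0,0,0,-8.2],[0,0,0,0,0,-8.2],[0,0,0,0,0,-8.2],[0,0,0,0,0,-8.2],[0,0,0,0,0,-8.2],[0,0,0,0,0,-8.2],[0,0,0,0,0,-8.2],[0,0,0,0,0,-8.2]]' && python3 -m handwheel '[[0,0,0,0,0,-8.2],[0,0,0,0,0,-8.2],[0,0,0,0,0,-8],[0,0,0,0,0,0],[0,0,0,0,0,0]]';  python3 - <<'E'
from h import *
st,im=snap('wrist','w8')
goal(.369,-.255,.22,-11.5)
E
```

```text
[ 0.5734 -0.2659  0.2617] [-3.1388 -0.0006 -1.7724] small [ 0.5802 -0.2167  0.129 ] large [ 0.5588 -0.3197  0.129 ] 0.10523629501107917 [ 0.5695 -0.2682  0.129 ]
[array([ 0.6595, -0.1827]), array([ 0.6185, -0.3842])] 0.20557525717151964
beaker [ 0.3724 -0.2521  0.092 ]
time_s: 10.5
tool_pos: [0.3649, -0.2535, 0.2587]
orientation: [3.139, 0.001, -1.773]
force: [0.2, -0.8, 0.4]
grip_width: 0.0847
time_s: 11.3
tool_pos: [0.3683, -0.2543, 0.2592]
orientation: [-3.141, 0.001, -0.621]
force: [-0.2, -0.4, 0.2]
grip_width: 0.0852
time_s: 11.8
tool_pos: [0.3682, -0.2543, 0.2594]
orientation: [-3.141, 0.001, -0.206]
force: [-0.3, 0.3, -0.6]
grip_width: 0.085
t 11.85 tcp [ 0.3681 -0.2544  0.2596] yaw -11.8 q6 -0.4 grip 85.2 F [ 0.5 -0.   0.6]
turn [-0.   0.  -0.3] shift after turn [ 1.   0.4 39.6] (before turn) [ 1.   0.5 39.6]
```

View pics/w8.png

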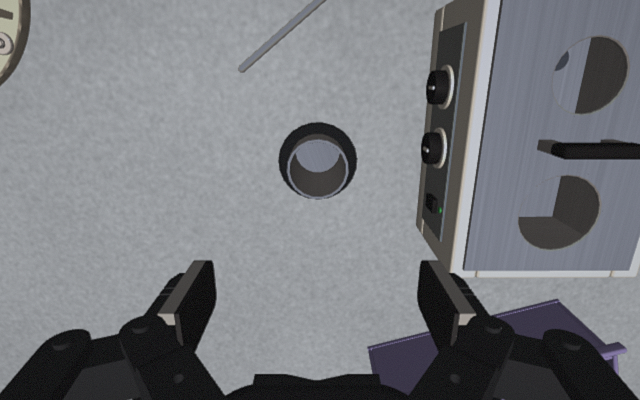

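View pics/w7c.png

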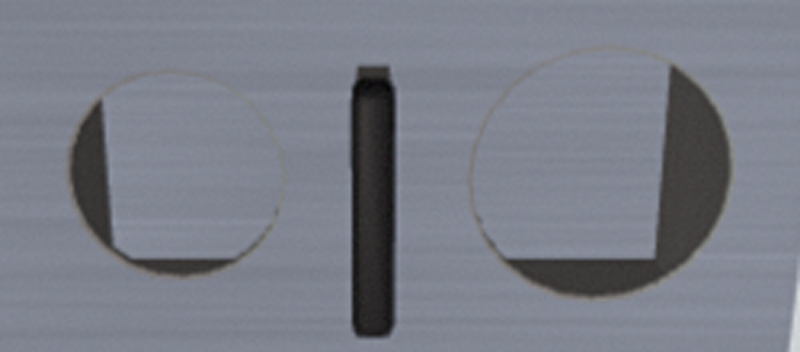

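```bash
python3 - <<'E'
from h import *
st=dict(tool_pos=np.array([.5734,-.2659,.2614]),orientation=np.array([-3.1400,0,-1.7720]))
C=cam('wrist',st)
a,b=onplane(C,(255.3,184),.129),onplane(C,(387.8,183.6),.129); e=(a-b)
print('small',a,'large',b,np.linalg.norm(e),(a+b)/2,'yaw',np.degrees(np.arctan2(e[1],e[0]))-90)
im=cv2.imread('pics/w8.png')
cv2.imwrite('pics/w8c.png',cv2.resize(im[110:210,260:380],None,fx=6,fy=6,interpolation=cv2.INTER_CUBIC))
E
```

```text
small [ 0.5812 -0.2182  0.129 ] large [ 0.5602 -0.3233  0.129 ] 0.1072539204864626 [ 0.5707 -0.2707  0.129 ] yaw -11.306137882068015
```

View pics/w8c.png

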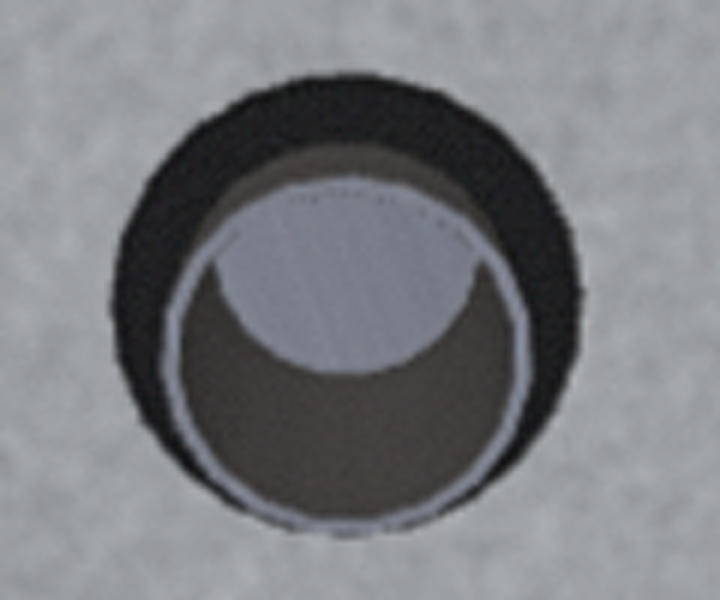

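```bash
python3 - <<'E'
from h import *
C=cam('wrist')
p=onplane(C,(317.3,168.8),.092);q=onplane(C,(317.3-31,168.8),.092);print(p,np.linalg.norm(p-q)*2)
goal(p[0],p[1],.068,-11.5)
E
```

```text
[ 0.3702 -0.253   0.092 ] 0.055839954933439885
t 11.85 tcp [ 0.3681 -0.2544  0.2596] yaw -11.8 q6 -0.4 grip 85.2 F [ 0.5 -0.   0.6]
turn [-0.   0.  -0.3] shift after turn [  1.8  -1.7 191.6] (before turn) [  2.   -1.7 191.6]
```

```bash
python3 -m handwheel '[[2,-1.7,30,0,0,0],[0,0,45,0,0,0],[0,0,45,0,0,0],[0,0,35,0,0,0],[0,0,25,0,0,0],[0,0,11.5,0,0,0],[0,0,0,0,0,0]]' 85 && python3 -m handwheel '[[0,0,0,0,0,0],[0,0,0,0,0,0],[0,0,0,0,0,0],[0,0,0,0,0,0],[0,0,0,0,0,0]]' 40 50;  python3 - <<'E'
from h import *
st,im=snap('wrist','w9')
goal(.5608,-.3231,.3,-11.4)
E
```

```text
time_s: 12.55
tool_pos: [0.3696, -0.2527, 0.0674]
orientation: [-3.14, 0.003, -0.203]
force: [-0.2, -0.7, 0.3]
grip_width: 0.0844
time_s: 13.05
tool_pos: [0.371, -0.2537, 0.07]
orientation: [3.141, -0.002, -0.202]
force: [-2.0, 1.6, 7.4]
grip_width: 0.0536
t 13.1 tcp [ 0.371  -0.2537  0.07  ] yaw -11.6 q6 -0.4 grip 53.6 F [-2.5  0.1  5.9]
turn [ 0.1 -0.1 -0.2] shift after turn [ 199.8   30.5 -230. ] (before turn) [ 200.4   30.2 -229.6]
```

View pics/w9.png

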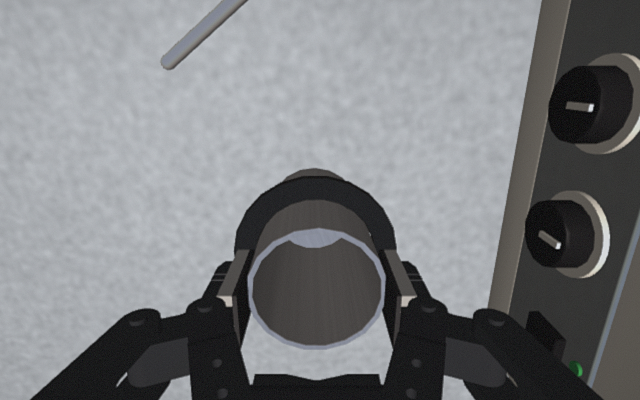

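```bash
python3 -m handwheel '[[0,0,-10,0,0,0],[0,0,-25,0,0,0],[0,0,-40,0,0,0],[0,0,-45,0,0,0],[0,0,-40,0,0,0],[0,0,-25,0,0,0],[0,0,-15,0,0,0]]' && python3 -m handwheel '[[15,2,0,0,0,0],[30,4,0,0,0,0],[40,6,0,0,0,0],[40,6,0,0,0,0],[40,6,0,0,0,0],[22,4,0,0,0,0],[13,2,0,0,0,0],[0,0,0,0,0,0]]' && python3 -m handwheel '[[0,0,0,0,0,0],[0,0,0,0,0,0]]';  python3 - <<'E'
from h import *
st,im=snap('wrist','w10')
snap('side','s10'); snap('scene','c10')
goal(.5608,-.3231,.143,-11.4)
E
```

```text
time_s: 13.8
tool_pos: [0.3709, -0.2536, 0.2724]
orientation: [3.14, -0.005, -0.202]
force: [0.3, -0.9, -2.1]
grip_width: 0.0537
time_s: 14.6
tool_pos: [0.5613, -0.3227, 0.2674]
orientation: [-3.141, 0.001, -0.201]
force: [0.5, -0.3, -1.5]
grip_width: 0.0533
time_s: 14.8
tool_pos: [0.5592, -0.3222, 0.2685]
orientation: [-3.141, 0.001, -0.202]
force: [-0.6, 0.4, -1.0]
grip_width: 0.0536
t 14.95 tcp [ 0.5596 -0.3224  0.2689] yaw -11.6 q6 -0.32 grip 53.6 F [-0.8  0.1 -1.3]
turn [ 0.  -0.  -0.2] shift after turn [  1.4   0.4 125.9] (before turn) [  1.3   0.4 125.9]
```

View pics/w10.png

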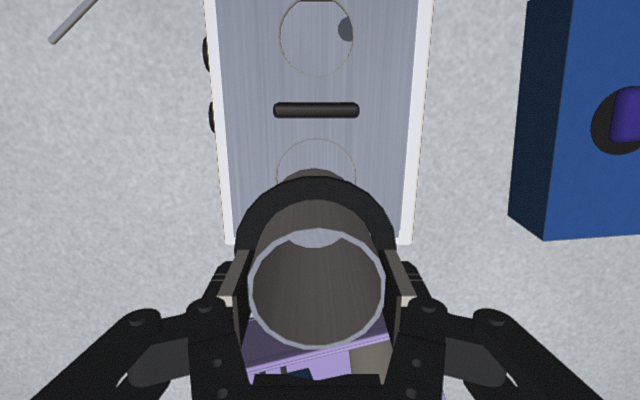

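View pics/s10.png

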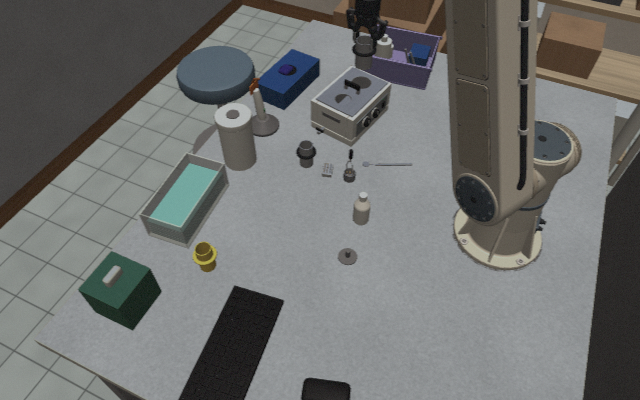

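View pics/c10.png

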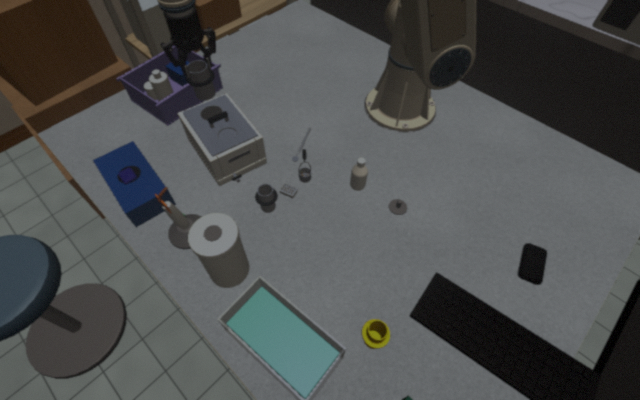

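```bash
python3 - <<'E'
from h import *
st=bot.read_state();C=cam('wrist',st); R=Ro.from_euler('xyz',st['orientation']).as_matrix()
T=lambda uv,z:R.T@(onplane(C,uv,z)-st['tool_pos'])*1000
print('small hole',T((316.5,38),.129), 'handle',T((316,110),.163),'hole edges L',T((277,182),.129),T((356,182),.129),'top',T((316.5,138.5),.129))
print('beaker rim',T((316.5,289),st['tool_pos'][2]+.022), T((249,289),st['tool_pos'][2]+.022),T((385,289),st['tool_pos'][2]+.022),'collar',T((235,245),st['tool_pos'][2]-.01),T((397,245),st['tool_pos'][2]-.01))
E
```

```text
small hole [   1.1278 -107.4222  139.8967] handle [  0.8152 -58.7912 105.9008] hole edges L [-31.5734   2.6086 139.8979] [ 34.0127   2.5661 139.9147] top [  1.1893 -33.5923 139.9031]
beaker rim [  1.1659  -1.2029 -21.9998] [-25.3591  -1.1863 -22.0066] [ 28.0847  -1.2198 -21.9929] collar [-37.6155  -4.3388   9.99  ] [39.4872 -4.3879 10.0097]
```

```bash
python3 -m handwheel '[[0,0.5,15,0,0,0],[0,0,25,0,0,0],[0,0,20,0,0,0],[0,0,12,0,0,0],[0,0,12,0,0,0],[0,0,12,0,0,0],[0,0,10,0,0,0],[0,0,8,0,0,0]]' && python3 -m handwheel '[[0,0,5,0,0,0],[0,0,3,0,0,0],[0,0,1,0,0,0],[0,0,1,0,0,0],[0,0,0,0,0,0]]'
```

```text
time_s: 15.75
tool_pos: [0.5601, -0.3231, 0.1538]
orientation: [-3.142, 0.0, -0.202]
force: [-1.4, 0.3, -1.1]
grip_width: 0.0539
time_s: 16.25
tool_pos: [0.5603, -0.3232, 0.1448]
orientation: [3.141, -0.0, -0.202]
force: [0.9, 0.0, -1.2]
grip_width: 0.0535
```

```bash
python3 -m handwheel '[[0,0,1,0,0,0],[0,0,1,0,0,0],[0,0,0,0,0,0]]' && python3 -m handwheel '[[0,0,1,0,0,0],[0,0,1,0,0,0],[0,0,0,0,0,0]]'; python3 -c "
from h import *
snap('wrist','w11')"
```

```text
time_s: 16.55
tool_pos: [0.5603, -0.3232, 0.1434]
orientation: [3.141, -0.001, -0.202]
force: [-1.3, 0.7, 5.0]
grip_width: 0.0531
time_s: 16.85
tool_pos: [0.5603, -0.3233, 0.1432]
orientation: [3.141, -0.001, -0.202]
force: [-8.6, 4.4, 20.3]
grip_width: 0.0536
```

View pics/w11.png

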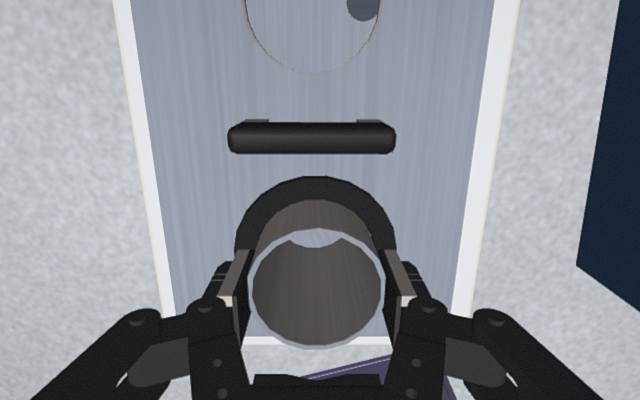

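```bash
python3 -m handwheel '[[0,0,-2,0,0,0],[0,0,0,0,0,0]]' && python3 -m handwheel '[[0,0,0,0,0,0],[0,0,0,0,0,0],[0,0,0,0,0,0],[0,0,-15,0,0,0],[0,0,-35,0,0,0],[0,0,-45,0,0,0],[0,0,-40,0,0,0],[0,0,0,0,0,0]]' 85; python3 - <<'E'
from h import *
snap('wrist','w12'); st,im2=snap('side','s12')
cv2.imwrite('pics/s12c.png',cv2.resize(im2[40:180,270:430,::-1],None,fx=4,fy=4,interpolation=cv2.INTER_CUBIC))
goal(.615,-.0125,.26,-11.4)
E
```

```text
time_s: 17.1
tool_pos: [0.5605, -0.3233, 0.1433]
orientation: [3.141, -0.001, -0.202]
force: [-2.2, 0.8, 9.7]
grip_width: 0.0535
time_s: 17.9
tool_pos: [0.5629, -0.3247, 0.2853]
orientation: [3.138, -0.01, -0.202]
force: [0.1, 0.0, -0.8]
grip_width: 0.0852
t 18.0 tcp [ 0.5606 -0.3234  0.2795] yaw -11.6 q6 -0.32 grip 84.8 F [-1.2 -0.2 -0.7]
turn [ 0.1 -0.2 -0.2] shift after turn [  -8.1 -315.5   19.5] (before turn) [  -9.  -315.5   19.2]
```

View pics/w12.png

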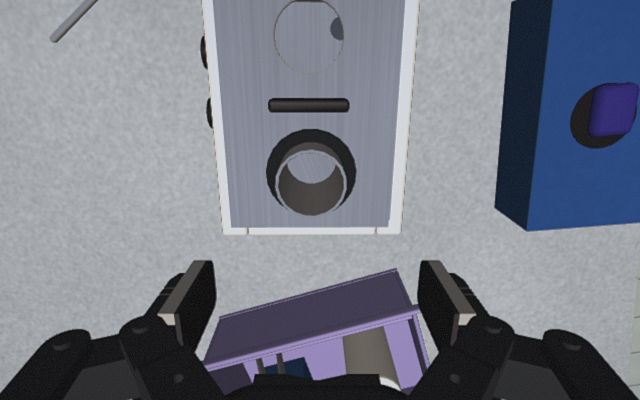

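View pics/s12c.png

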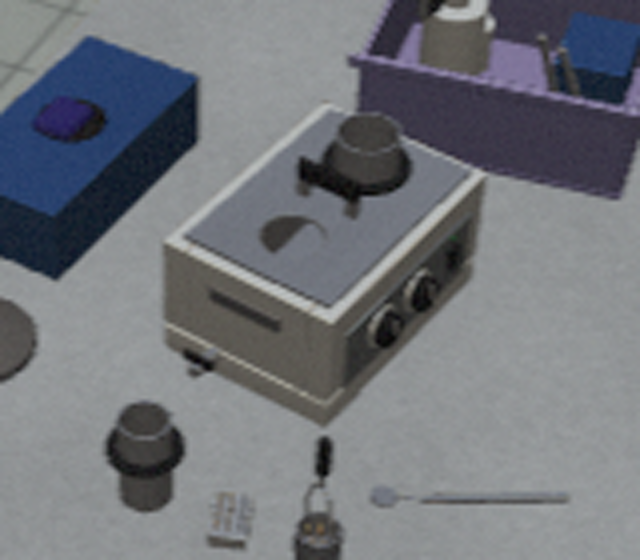

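```bash
python3 -m handwheel '[[-1,-25,0,0,0,0],[-1,-45,0,0,0,0],[-1,-49,0,0,0,0],[-1,-49,0,0,0,0],[-1,-49,0,0,0,0],[-1,-45,0,0,0,0],[-1,-35,0,0,0,0],[0,-18,0,0,0,0]]' 75 && python3 -m handwheel '[[0,0,0,0,0,0],[0,0,0,0,0,0],[0,0,0,0,0,0]]'; python3 - <<'E'
from h import *
st,im=snap('wrist','w13')
goal(.615,-.0125,.062,-11.4)
E
```

```text
time_s: 18.8
tool_pos: [0.6157, -0.0102, 0.2761]
orientation: [-3.142, 0.003, -0.199]
force: [0.4, 0.4, -0.1]
grip_width: 0.0752
time_s: 19.1
tool_pos: [0.616, -0.0145, 0.2771]
orientation: [3.141, 0.001, -0.203]
force: [0.2, -1.2, 0.4]
grip_width: 0.0751
t 19.15 tcp [ 0.6161 -0.0145  0.2772] yaw -11.6 q6 0.18 grip 74.9 F [ 0.7 -0.4 -0.1]
turn [ 0.   0.  -0.2] shift after turn [ -1.4  -1.8 215.2] (before turn) [ -1.3  -1.9 215.2]
```

View pics/w13.png

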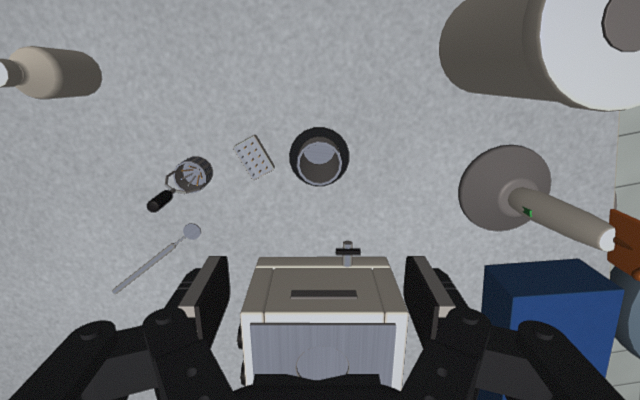

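```bash
python3 - <<'E'
import cv2
im=cv2.imread('pics/w13.png')
cv2.imwrite('pics/w13c.png',cv2.resize(im[115:225,140:360],None,fx=3.6,fy=3.6,interpolation=cv2.INTER_CUBIC))
E
```

```text
(no output)
```

View pics/w13c.png

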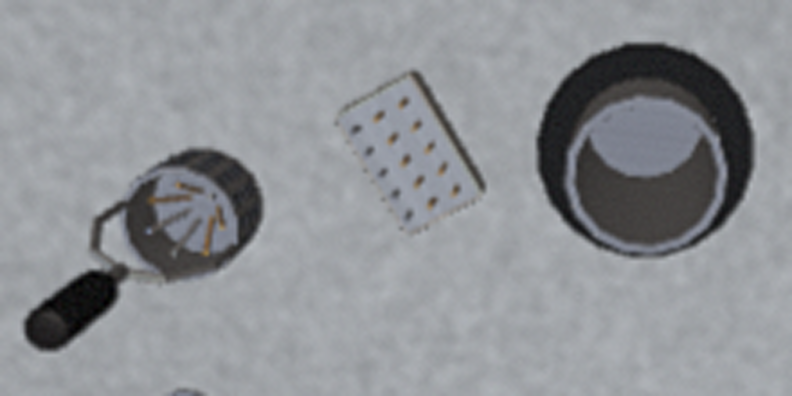

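```bash
python3 - <<'E'
from h import *
C=cam('wrist')
p=onplane(C,(319,163.4),.084);q=onplane(C,(319-22.5,163.4),.084);print(p,np.linalg.norm(p-q)*2)
print('basket',onplane(C,(152.4,206.3),.126))
goal(p[0],p[1],.0625,-11.5)
E
```

```text
[ 0.6196 -0.0148  0.084 ] 0.043669809841415504
basket [ 0.4694 -0.0134  0.126 ]
t 19.15 tcp [ 0.6161 -0.0145  0.2772] yaw -11.6 q6 0.18 grip 74.9 F [ 0.7 -0.4 -0.1]
turn [ 0.   0.  -0.1] shift after turn [  3.6  -0.4 214.7] (before turn) [  3.7  -0.5 214.7]
```

```bash
python3 -m handwheel '[[2.5,-0.5,30,0,0,0],[0,0,45,0,0,0],[0,0,45,0,0,0],[0,0,45,0,0,0],[0,0,30,0,0,0],[0,0,14,0,0,0],[0,0,6,0,0,0],[0,0,0,0,0,0]]' && python3 -m handwheel '[[0,0,0,0,0,0],[0,0,0,0,0,0],[0,0,0,0,0,0],[0,0,0,0,0,0],[0,0,0,0,0,0]]' 30 50;  python3 - <<'E'
from h import *
st,im=snap('wrist','w14')
goal(.5822,-.2173,.26,-11.4)
E
```

```text
time_s: 19.95
tool_pos: [0.6193, -0.0136, 0.0629]
orientation: [-3.142, -0.0, -0.202]
force: [0.3, -0.0, 1.0]
grip_width: 0.0753
time_s: 20.45
tool_pos: [0.62, -0.013, 0.0645]
orientation: [-3.141, -0.003, -0.201]
force: [-1.4, -0.8, 7.5]
grip_width: 0.0422
t 20.5 tcp [ 0.6199 -0.013   0.0645] yaw -11.5 q6 0.18 grip 42.3 F [-1.5  0.2  7.1]
turn [-0.  -0.1 -0.1] shift after turn [   3.4  207.7 -195.5] (before turn) [   4.4  207.6 -195.6]
```

View pics/w14.png

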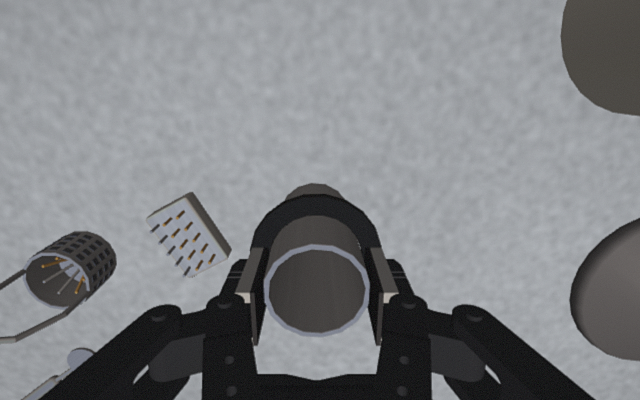

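```bash
python3 -m handwheel '[[0,0,-10,0,0,0],[0,0,-25,0,0,0],[0,0,-40,0,0,0],[0,0,-45,0,0,0],[0,0,-40,0,0,0],[0,0,-22,0,0,0],[0,0,-12,0,0,0]]' && python3 -m handwheel '[[1,15,0,0,0,0],[1,30,0,0,0,0],[1,40,0,0,0,0],[1,40,0,0,0,0],[0,40,0,0,0,0],[0,25,0,0,0,0],[0,12,0,0,0,0],[0,4,0,0,0,0]]' && python3 -m handwheel '[[0,0,0,0,0,0],[0,0,0,0,0,0],[0,0,0,0,0,0]]';  python3 - <<'E'
from h import *
st,im=snap('wrist','w15')
goal(.5822,-.2173,.1435,-11.4)
cv2.imwrite('pics/w15c.png',cv2.resize(im[100:300,200:440,::-1],None,fx=3,fy=3,interpolation=cv2.INTER_CUBIC))
E
```

```text
time_s: 21.2
tool_pos: [0.6198, -0.013, 0.2602]
orientation: [-3.141, -0.005, -0.202]
force: [0.1, -0.1, -0.7]
grip_width: 0.0424
time_s: 22.0
tool_pos: [0.5805, -0.2169, 0.2552]
orientation: [-3.141, 0.002, -0.203]
force: [0.7, 0.9, -0.8]
grip_width: 0.0422
time_s: 22.3
tool_pos: [0.5818, -0.2146, 0.2564]
orientation: [-3.141, 0.0, -0.2]
force: [0.7, 0.2, -0.7]
grip_width: 0.0421
t 22.35 tcp [ 0.5818 -0.2147  0.2565] yaw -11.5 q6 -0.16 grip 42.2 F [ 0.9 -0.9 -1.1]
turn [-0.   0.  -0.1] shift after turn [  0.9   2.5 113. ] (before turn) [  0.9   2.5 113. ]
```

View pics/w15.png

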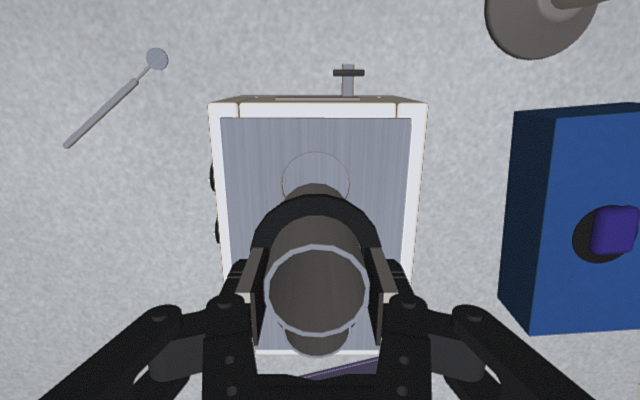

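View pics/w15c.png

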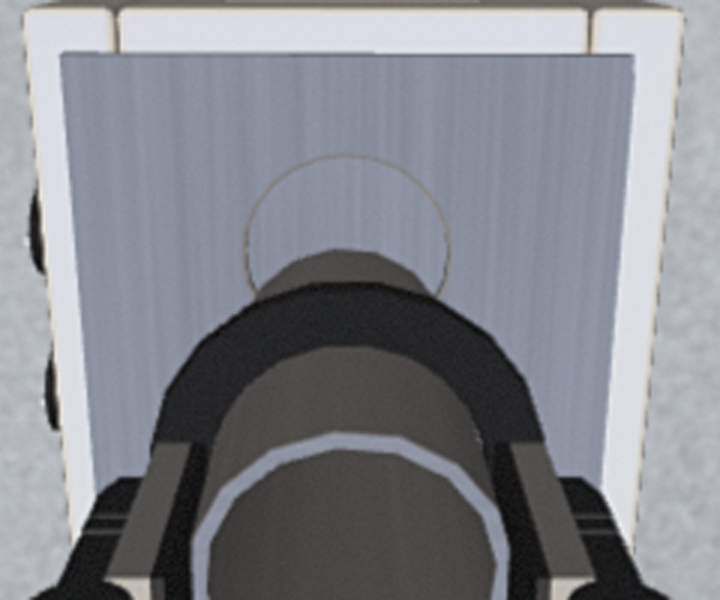

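```bash
python3 - <<'E'
from h import *
st=bot.read_state();C=cam('wrist',st); R=Ro.from_euler('xyz',st['orientation']).as_matrix(); z=st['tool_pos'][2]
T=lambda uv,z:R.T@(onplane(C,uv,z)-st['tool_pos'])*1000
print('hole L/R',T((280.7,181.5),.129),T((350,181.5),.129),'top',T((315.5,151),.129))
print('plate top edge',T((315,118),.129),T((220,118),.129),T((411,118),.129))
print('rim',T((316.3,289),z+.0195),'top/bottom',T((316.3,244),z+.0195),T((316.3,336),z+.0195))
E
```

```text
hole L/R [-27.1903  -1.4527 127.4932] [ 27.7896  -1.4927 127.4923] top [  0.4204 -25.9835 127.4967]
plate top edge [  0.0468 -51.0444 127.5007] [-71.1809 -50.9954 127.5019] [ 72.016  -51.094  127.4995]
rim [  1.0882   0.4419 -19.5001] top/bottom [  1.0751 -19.4954 -19.4969] [  1.1032  23.3111 -19.5038]
```

```bash
python3 -m handwheel '[[0,1,15,0,0,0],[0,0,22,0,0,0],[0,0,15,0,0,0],[0,0,12,0,0,0],[0,0,12,0,0,0],[0,0,12,0,0,0],[0,0,10,0,0,0],[0,0,6,0,0,0]]' && python3 -m handwheel '[[0,0,4,0,0,0],[0,0,2,0,0,0],[0,0,1,0,0,0],[0,0,0,0,0,0]]'
```

```text
time_s: 23.15
tool_pos: [0.5811, -0.2166, 0.1514]
orientation: [-3.141, 0.001, -0.202]
force: [0.2, 0.2, -1.8]
grip_width: 0.0423
time_s: 23.55
tool_pos: [0.5815, -0.2167, 0.1457]
orientation: [3.142, -0.0, -0.202]
force: [0.2, -0.3, -0.3]
grip_width: 0.042
```

```bash
python3 -m handwheel '[[0,0,1,0,0,0],[0,0,1,0,0,0],[0,0,0,0,0,0]]' && python3 -m handwheel '[[0,0,1,0,0,0],[0,0,0,0,0,0]]'; python3 -c "
from h import *
snap('wrist','w16')"
```

```text
time_s: 23.85
tool_pos: [0.5815, -0.2167, 0.1438]
orientation: [3.142, -0.001, -0.202]
force: [0.5, 0.1, 0.3]
grip_width: 0.0426
time_s: 24.05
tool_pos: [0.5815, -0.2168, 0.1436]
orientation: [3.141, -0.001, -0.202]
force: [-4.1, 1.3, 9.1]
grip_width: 0.042
```

View pics/w16.png

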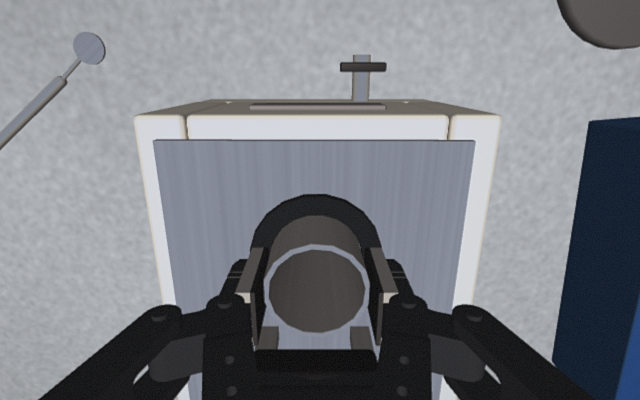

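```bash
python3 -m handwheel '[[0,0,-1,0,0,0],[0,0,0,0,0,0]]' && python3 -m handwheel '[[0,0,0,0,0,0],[0,0,0,0,0,0],[0,0,0,0,0,0],[0,0,-15,0,0,0],[0,0,-35,0,0,0],[0,0,-45,0,0,0],[0,0,-30,0,0,0],[0,0,0,0,0,0]]' 85; python3 - <<'E'
from h import *
st,im2=snap('side','s17')
cv2.imwrite('pics/s17c.png',cv2.resize(im2[40:180,270:430,::-1],None,fx=4,fy=4,interpolation=cv2.INTER_CUBIC))
st,im=snap('wrist','w17')
goal(.469,-.0155,.27,-11.4)
E
```

```text
time_s: 24.3
tool_pos: [0.5815, -0.2167, 0.1437]
orientation: [3.142, -0.0, -0.202]
force: [-0.8, -0.1, 4.2]
grip_width: 0.0419
time_s: 25.1
tool_pos: [0.5839, -0.2176, 0.2749]
orientation: [3.14, -0.009, -0.202]
force: [0.9, 0.3, -0.1]
grip_width: 0.0849
t 25.2 tcp [ 0.5817 -0.2168  0.27  ] yaw -11.6 q6 -0.16 grip 85.1 F [-0.1 -0.3 -0.1]
turn [ 0.  -0.1 -0.2] shift after turn [-150.2 -175.1    0. ] (before turn) [-150.7 -174.7   -0.4]
```

View pics/w17.png

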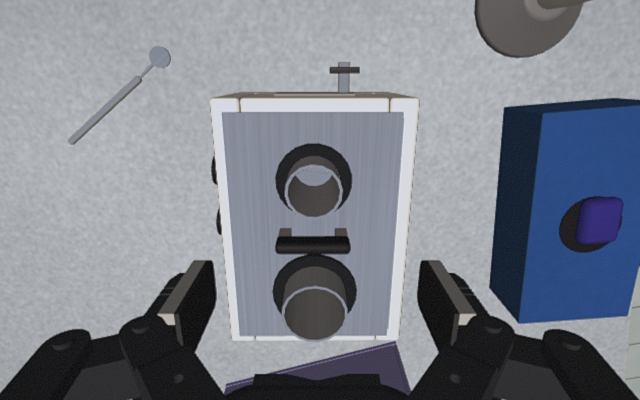

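View pics/s17c.png

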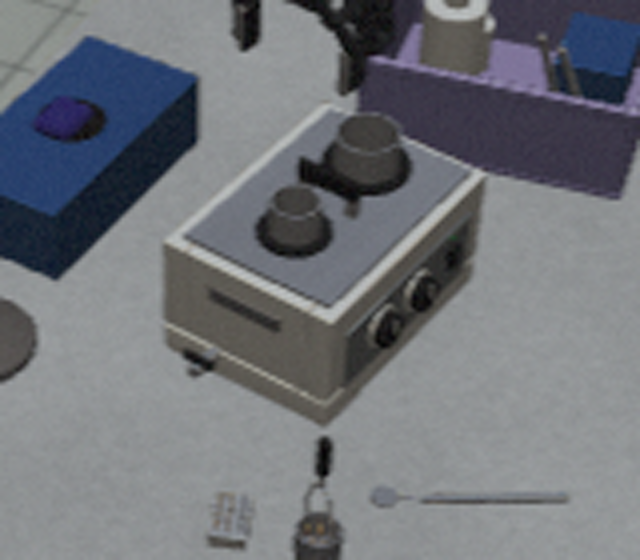

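```bash
python3 -m handwheel '[[-14,-16,0,0,0,0],[-26,-31,0,0,0,0],[-32,-37,0,0,0,0],[-32,-37,0,0,0,0],[-28,-32,0,0,0,0],[-14,-16,0,0,0,0],[-5,-6,0,0,0,0],[0,0,0,0,0,0]]' 45 && python3 -m handwheel '[[0,0,0,0,0,0],[0,0,0,0,0,0]]'; python3 - <<'E'
from h import *
st,im=snap('wrist','w18')
goal(.469,-.0155,.095,-11.4)
cv2.imwrite('pics/w18c.png',cv2.resize(im[120:260,240:400,::-1],None,fx=4.5,fy=4.2,interpolation=cv2.INTER_CUBIC))
E
```

```text
time_s: 26.0
tool_pos: [0.4679, -0.0145, 0.268]
orientation: [3.141, 0.001, -0.2]
force: [0.7, 0.9, 0.6]
grip_width: 0.0447
time_s: 26.2
tool_pos: [0.469, -0.0159, 0.2683]
orientation: [3.141, 0.0, -0.203]
force: [0.6, -0.4, 0.4]
grip_width: 0.0452
t 26.25 tcp [ 0.4689 -0.0159  0.2682] yaw -11.6 q6 0.17 grip 44.9 F [ 0.3  0.4 -0.7]
turn [ 0.   0.  -0.2] shift after turn [  0.   -0.4 173.2] (before turn) [  0.1  -0.4 173.2]
```

View pics/w18.png

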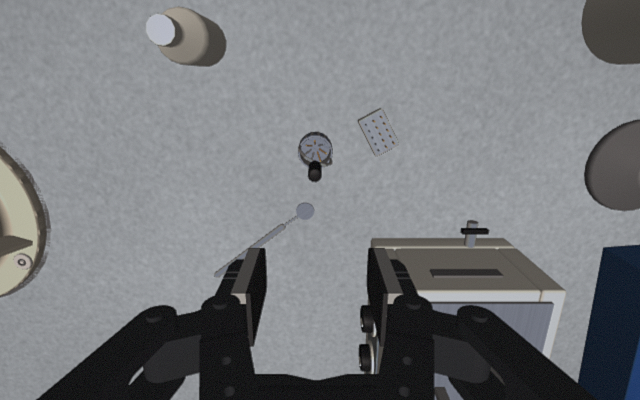

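View pics/w18c.png

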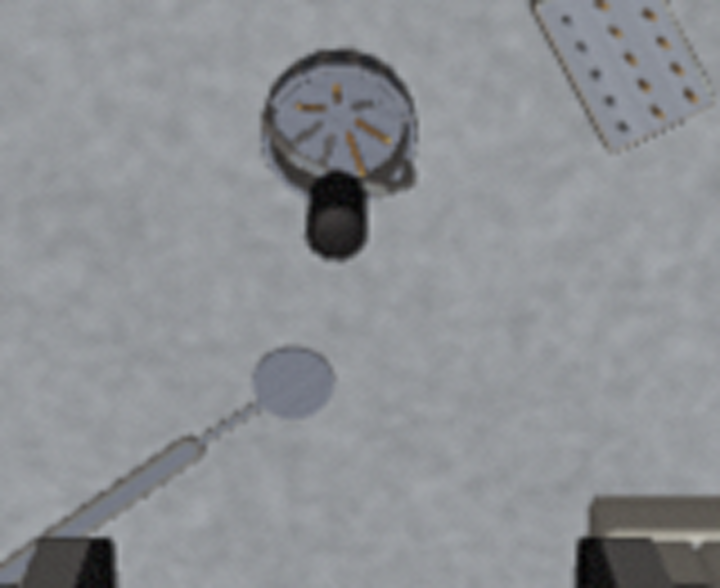

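```bash
python3 - <<'E'
from h import *
C=cam('wrist')
p=onplane(C,(314.5,174.4),.126);print(p, 'cup rim', onplane(C,(315.4,148),.030))
goal(p[0],p[1],.095,-11.5)
E
```

```text
[ 0.4691 -0.0126  0.126 ] cup rim [ 0.4703 -0.0091  0.03  ]
t 26.25 tcp [ 0.4689 -0.0159  0.2682] yaw -11.6 q6 0.17 grip 44.9 F [ 0.3  0.4 -0.7]
turn [ 0.   0.  -0.1] shift after turn [ -0.5  -3.3 173.2] (before turn) [ -0.4  -3.3 173.2]
```

```bash
python3 -m handwheel '[[-0.4,-3.2,25,0,0,0],[0,0,40,0,0,0],[0,0,40,0,0,0],[0,0,35,0,0,0],[0,0,20,0,0,0],[0,0,9,0,0,0],[0,0,4,0,0,0],[0,0,0,0,0,0]]' && python3 -m handwheel '[[0,0,0,0,0,0],[0,0,0,0,0,0],[0,0,0,0,0,0],[0,0,0,0,0,0],[0,0,0,0,0,0]]' 0 50;  python3 - <<'E'
from h import *
st,im=snap('wrist','w19')
goal(.5604,-.3233,.33,-11.4)
E
```

```text
time_s: 27.05
tool_pos: [0.4692, -0.0121, 0.0957]
orientation: [-3.142, -0.0, -0.202]
force: [-0.1, -0.5, 0.5]
grip_width: 0.0449
time_s: 27.55
tool_pos: [0.4691, -0.0117, 0.0965]
orientation: [-3.141, -0.001, -0.201]
force: [-1.4, 0.7, 6.4]
grip_width: 0.0101
t 27.6 tcp [ 0.4691 -0.0117  0.0964] yaw -11.5 q6 0.17 grip 10.1 F [-1.5  0.4  5.3]
turn [-0.  -0.1 -0.1] shift after turn [ 151.1  287.4 -233.6] (before turn) [ 152.1  286.9 -233.5]
```

View pics/w19.png

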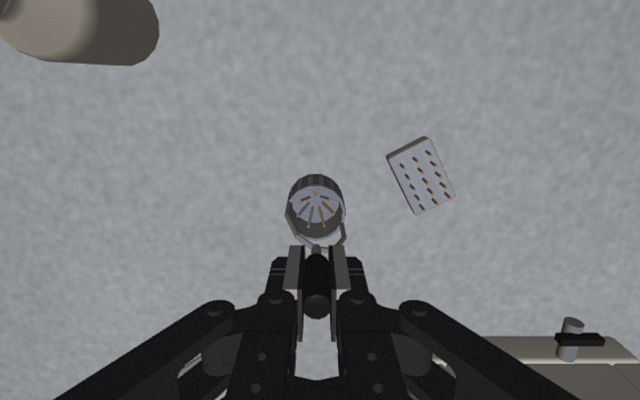

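```bash
python3 -m handwheel '[[0,0,-10,0,0,0],[0,0,-25,0,0,0],[0,0,-40,0,0,0],[0,0,-45,0,0,0],[0,0,-45,0,0,0],[0,0,-35,0,0,0],[0,0,-15,0,0,0]]' && python3 -m handwheel '[[6,12,0,0,0,0],[13,25,0,0,0,0],[18,35,0,0,0,0],[22,41,0,0,0,0],[22,41,0,0,0,0],[22,41,0,0,0,0],[20,38,0,0,0,0],[15,28,0,0,0,0]]' && python3 -m handwheel '[[9,17,0,0,0,0],[4,9,0,0,0,0],[0,0,0,0,0,0],[0,0,0,0,0,0],[0,0,0,0,0,0],[0,0,0,0,0,0]]';  python3 - <<'E'
from h import *
st,im=snap('wrist','w20')
goal(.5604,-.3233,.174,-11.4)
cv2.imwrite('pics/w20c.png',cv2.resize(im[100:380,200:440,::-1],None,fx=2.5,fy=2.1,interpolation=cv2.INTER_CUBIC))
E
```

```text
time_s: 28.3
tool_pos: [0.4699, -0.0118, 0.3153]
orientation: [-3.141, -0.006, -0.202]
force: [0.7, 0.4, 0.0]
grip_width: 0.0102
time_s: 29.1
tool_pos: [0.5511, -0.2985, 0.309]
orientation: [3.141, 0.002, -0.203]
force: [0.4, 0.4, -1.0]
grip_width: 0.0103
time_s: 29.7
tool_pos: [0.5591, -0.3222, 0.3107]
orientation: [-3.142, -0.0, -0.201]
force: [-0.4, -0.0, -0.9]
grip_width: 0.0104
t 29.75 tcp [ 0.5592 -0.3224  0.3108] yaw -11.5 q6 -0.32 grip 10.3 F [-0.3  0.8 -0.6]
turn [ 0.  -0.  -0.1] shift after turn [  1.4   0.7 136.8] (before turn) [  1.4   0.6 136.8]
```

View pics/w20.png

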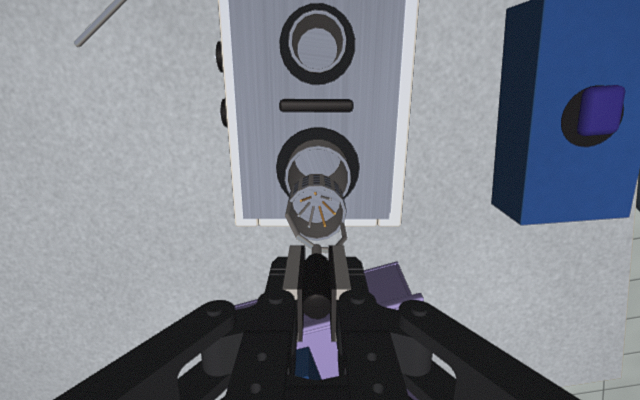

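View pics/w20c.png

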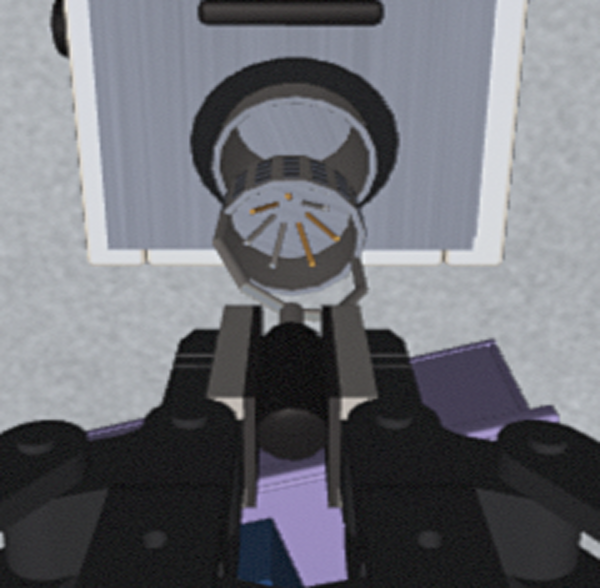

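```bash
python3 - <<'E'
from h import *
st=bot.read_state();C=cam('wrist',st); R=Ro.from_euler('xyz',st['orientation']).as_matrix(); z=st['tool_pos'][2]
T=lambda uv,z:R.T@(onplane(C,uv,z)-st['tool_pos'])*1000
print('beaker L/R',T((284.9,178),.165),T((352.5,178),.165),'top',T((318.7,145),.165))
print('handle',T((316.5,105),.163))
zb=z-.0965+.03
print('basket L/R',T((287.3,212),zb),T((346,212),zb),'top/bot',T((317,185.5),zb),T((317,239),zb))
E
```

```text
beaker L/R [-25.4641   0.8212 145.7989] [ 31.6204   0.7845 145.8149] top [  3.0001 -27.2753 145.8062]
handle [  1.1709 -59.0314 147.805 ]
basket L/R [-17.2551   0.7696  66.4952] [19.8357  0.7461 66.5056] top/bot [  1.489 -16.743  66.5  ] [ 1.5352 19.5122 66.5009]
```

```bash
python3 -m handwheel '[[1.6,0,10,0,0,0],[0,0,20,0,0,0],[0,0,15,0,0,0],[0,0,12,0,0,0],[0,0,12,0,0,0],[0,0,12,0,0,0],[0,0,12,0,0,0],[0,0,12,0,0,0]]' && python3 -m handwheel '[[0,0,10,0,0,0],[0,0,8,0,0,0],[0,0,5,0,0,0],[0,0,3,0,0,0],[0,0,0,0,0,0]]'; python3 - <<'E'
from h import *
st,im=snap('wrist','w21')
goal(.5604,-.3233,.1725,-11.4)
E
```

```text
time_s: 30.55
tool_pos: [0.5608, -0.3236, 0.2047]
orientation: [3.142, -0.0, -0.202]
force: [-0.0, 0.1, -0.4]
grip_width: 0.0103
time_s: 31.05
tool_pos: [0.5607, -0.3235, 0.1793]
orientation: [-3.142, 0.0, -0.202]
force: [-0.0, 0.3, -2.0]
grip_width: 0.0099
t 31.1 tcp [ 0.5609 -0.3236  0.1796] yaw -11.5 q6 -0.32 grip 10.5 F [-0.5 -0.5 -1. ]
turn [ 0.  -0.  -0.1] shift after turn [-0.5 -0.2  7.1] (before turn) [-0.5 -0.2  7.1]
```

View pics/w21.png

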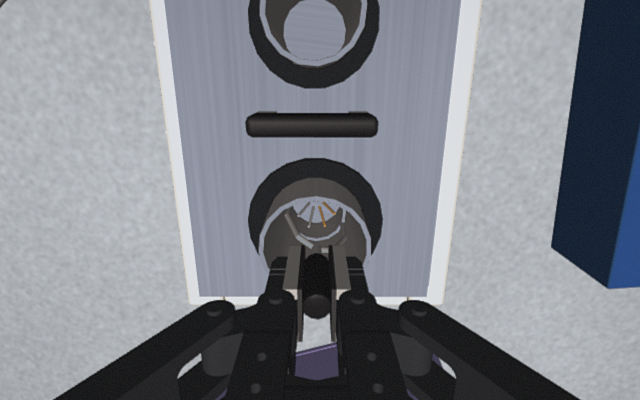

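```bash
python3 -m handwheel '[[0,0,2,0,0,0],[0,0,2,0,0,0],[0,0,1,0,0,0],[0,0,0,0,0,0]]' && python3 -m handwheel '[[0,0,1,0,0,0],[0,0,1,0,0,0],[0,0,0,0,0,0]]'
```

```text
time_s: 31.5
tool_pos: [0.5606, -0.3235, 0.1744]
orientation: [-3.142, 0.0, -0.202]
force: [0.1, 1.0, -0.2]
grip_width: 0.0105
time_s: 31.8
tool_pos: [0.5607, -0.3235, 0.1725]
orientation: [3.142, -0.0, -0.202]
force: [-0.5, 0.2, -0.5]
grip_width: 0.0102
```

```bash
python3 -m handwheel '[[0,0,1,0,0,0],[0,0,0,0,0,0]]' && python3 -m handwheel '[[0,0,1,0,0,0],[0,0,0,0,0,0]]'
```

```text
time_s: 32.0
tool_pos: [0.561, -0.3237, 0.1725]
orientation: [3.141, -0.001, -0.202]
force: [-2.8, 1.5, 6.3]
grip_width: 0.0099
time_s: 32.2
tool_pos: [0.5613, -0.3239, 0.1725]
orientation: [3.141, -0.002, -0.202]
force: [-3.9, 2.6, 13.1]
grip_width: 0.0104
```

```bash
python3 -m handwheel '[[0,0,-1.5,0,0,0],[0,0,0,0,0,0]]' && python3 -m handwheel '[[0,0,0,0,0,0],[0,0,0,0,0,0],[0,0,0,0,0,0],[0,0,-10,0,0,0],[0,0,-25,0,0,0],[0,0,-40,0,0,0],[0,0,-40,0,0,0],[0,0,0,0,0,0]]' 40; python3 - <<'E'
from h import *
st,im2=snap('side','s22')
cv2.imwrite('pics/s22c.png',cv2.resize(im2[40:180,270:430,::-1],None,fx=4,fy=4,interpolation=cv2.INTER_CUBIC))
st,im=snap('wrist','w22')
goal(.359,.2575,.27,-11.4)
E
```

```text
time_s: 32.4
tool_pos: [0.5609, -0.3236, 0.1725]
orientation: [3.141, -0.001, -0.202]
force: [-1.5, 0.0, 6.1]
grip_width: 0.0104
time_s: 33.2
tool_pos: [0.5633, -0.325, 0.2941]
orientation: [3.138, -0.01, -0.202]
force: [0.5, 0.1, 0.5]
grip_width: 0.0403
t 33.3 tcp [ 0.5612 -0.3238  0.2887] yaw -11.5 q6 -0.32 grip 40.0 F [-0.5  0.3 -1.3]
turn [ 0.1 -0.1 -0.1] shift after turn [-313.1 -529.8   18.7] (before turn) [-314.5 -529.    17.4]
```

View pics/w22.png

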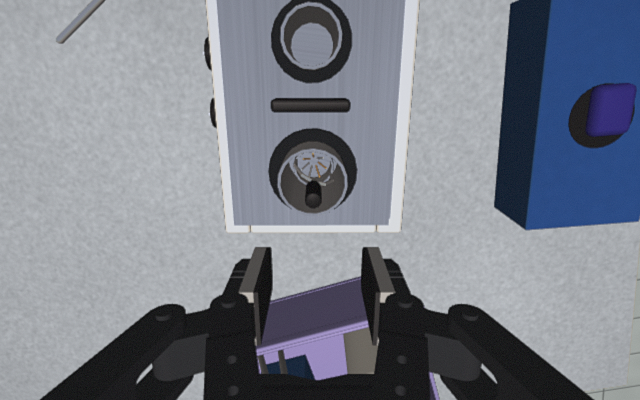

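View pics/s22c.png

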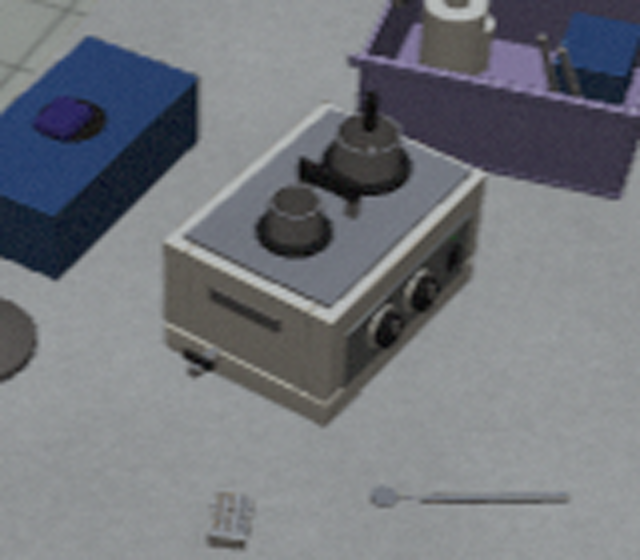

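```bash
python3 -m handwheel '[[-12,-21,0,0,0,0],[-22,-37,0,0,0,0],[-25,-42,0,0,0,0],[-25,-42,0,0,0,0],[-25,-42,0,0,0,0],[-25,-42,0,0,0,0],[-25,-42,0,0,0,0],[-25,-42,0,0,0,0]]' && python3 -m handwheel '[[-25,-42,0,0,0,0],[-25,-42,0,0,0,0],[-25,-42,0,0,0,0],[-25,-42,0,0,0,0],[-20,-34,0,0,0,0],[-9,-16,10,0,0,0],[0,0,0,0,0,0],[0,0,0,0,0,0]]' 45; python3 - <<'E'
from h import *
st,im=snap('wrist','w23')
goal(.359,.2575,.02,-11.4)
E
```

```text
time_s: 34.1
tool_pos: [0.4407, 0.0186, 0.2858]
orientation: [3.141, 0.002, -0.202]
force: [0.2, -0.3, 0.3]
grip_width: 0.0401
time_s: 34.9
tool_pos: [0.3591, 0.2559, 0.276]
orientation: [3.139, 0.001, -0.2]
force: [0.7, -1.0, -0.0]
grip_width: 0.045
t 34.95 tcp [0.3596 0.2556 0.2764] yaw -11.5 q6 0.82 grip 44.7 F [-0.1 -0.6 -0. ]
turn [ 0.1  0.1 -0.1] shift after turn [ -0.9  -1.7 256.4] (before turn) [ -0.7  -2.1 256.4]
```

View pics/w23.png

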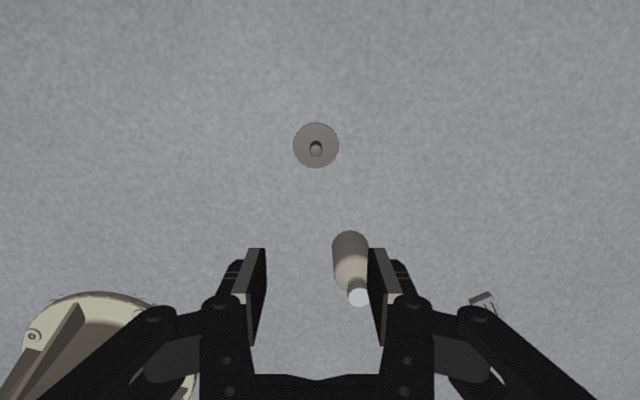

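```bash
python3 - <<'E'
from h import *
C=cam('wrist')
print(onplane(C,(316,151.5),.038),onplane(C,(316,145),.010))
p=onplane(C,(316,151.5),.038)
goal(p[0],p[1],.015,-11.5)
E
```

```text
[0.3606 0.2582 0.038 ] [0.3609 0.2601 0.01  ]
t 34.95 tcp [0.3596 0.2556 0.2764] yaw -11.5 q6 0.82 grip 44.7 F [-0.1 -0.6 -0. ]
turn [ 0.1  0.1 -0. ] shift after turn [  0.5  -2.7 261.4] (before turn) [  0.7  -3.1 261.4]
```

```bash
python3 -m handwheel '[[0.6,-3,30,0,0,0],[0,0,48,0,0,0],[0,0,48,0,0,0],[0,0,48,0,0,0],[0,0,40,0,0,0],[0,0,28,0,0,0],[0,0,14,0,0,0],[0,0,4,0,0,0]]' && python3 -m handwheel '[[0,0,0,0,0,0],[0,0,0,0,0,0]]';  python3 - <<'E'
from h import *
st,im=snap('wrist','w24')
goal(.3607,.259,.015,-11.4)
E
```

```text
time_s: 35.75
tool_pos: [0.3607, 0.2575, 0.0156]
orientation: [3.139, 0.002, -0.203]
force: [-0.2, 0.1, 0.5]
grip_width: 0.045
time_s: 35.95
tool_pos: [0.3618, 0.2593, 0.0179]
orientation: [-3.141, -0.001, -0.202]
force: [0.3, -0.6, -0.2]
grip_width: 0.0452
t 36.0 tcp [0.3619 0.2594 0.018 ] yaw -11.6 q6 0.82 grip 44.8 F [1.  0.4 0.1]
turn [-0.1 -0.1 -0.2] shift after turn [-1.1  0.7  3. ] (before turn) [-1.1  0.7  3. ]
```

View pics/w24.png

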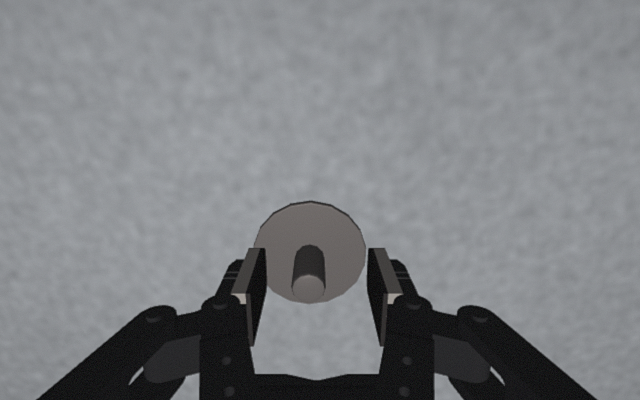

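```bash
python3 -m handwheel '[[-2.5,0,2,0,0,0],[0,0,0,0,0,0]]' && python3 -m handwheel '[[0,0,0,0,0,0],[0,0,0,0,0,0],[0,0,0,0,0,0],[0,0,0,0,0,0],[0,0,0,0,0,0]]' 0 40;  python3 - <<'E'
from h import *
st,im=snap('wrist','w25')
goal(.5815,-.2167,.29,-11.4)
E
```

```text
time_s: 36.2
tool_pos: [0.3585, 0.2599, 0.0154]
orientation: [-3.141, -0.001, -0.201]
force: [-0.2, -0.4, 0.6]
grip_width: 0.0449
time_s: 36.7
tool_pos: [0.3586, 0.2599, 0.0153]
orientation: [-3.141, -0.0, -0.202]
force: [-1.3, 0.1, 6.3]
grip_width: 0.0122
t 36.75 tcp [0.3586 0.2599 0.0153] yaw -11.5 q6 0.83 grip 12.5 F [-1.1 -0.3  5.3]
turn [-0.  -0.  -0.1] shift after turn [ 312.7  423.2 -274.7] (before turn) [ 313.8  422.3 -274.8]
```

View pics/w25.png

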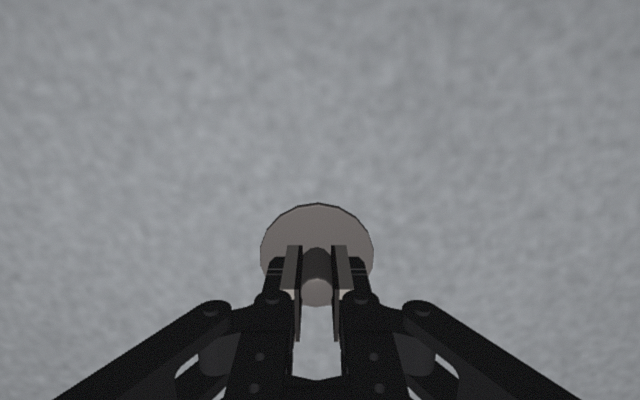

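```bash
python3 -m handwheel '[[0,0,-10,0,0,0],[0,0,-25,0,0,0],[0,0,-40,0,0,0],[0,0,-45,0,0,0],[0,0,-45,0,0,0],[0,0,-40,0,0,0],[0,0,-25,0,0,0],[0,0,-15,0,0,0]]' && python3 -m handwheel '[[9,12,0,0,0,0],[18,24,0,0,0,0],[25,34,0,0,0,0],[28,38,0,0,0,0],[28,38,0,0,0,0],[28,38,0,0,0,0],[28,38,0,0,0,0],[28,38,0,0,0,0]]' && python3 -m handwheel '[[28,38,0,0,0,0],[28,38,0,0,0,0],[28,38,0,0,0,0],[20,27,0,0,0,0],[12,16,0,0,0,0],[5,6,0,0,0,0],[0,0,0,0,0,0],[0,0,0,0,0,0]]';  python3 - <<'E'
from h import *
st,im=snap('wrist','w26')
goal(.5815,-.2167,.1725,-11.4)
cv2.imwrite('pics/w26c.png',cv2.resize(im[100:320,200:440,::-1],None,fx=3,fy=2.7,interpolation=cv2.INTER_CUBIC))
E
```

```text
time_s: 37.55
tool_pos: [0.359, 0.2601, 0.2632]
orientation: [-3.139, -0.003, -0.202]
force: [-0.4, 0.0, -1.5]
grip_width: 0.0123
time_s: 38.35
tool_pos: [0.4947, -0.0354, 0.2607]
orientation: [-3.141, -0.0, -0.202]
force: [1.0, 0.9, -0.7]
grip_width: 0.0123
time_s: 39.15
tool_pos: [0.5799, -0.2163, 0.2601]
orientation: [-3.141, 0.001, -0.201]
force: [0.4, 0.1, -0.8]
grip_width: 0.0124
t 39.2 tcp [ 0.58   -0.2161  0.2602] yaw -11.5 q6 -0.16 grip 12.4 F [ 0.3  0.5 -0.8]
turn [-0.   0.  -0.1] shift after turn [ 1.6  0.3 87.7] (before turn) [ 1.6  0.3 87.7]
```

View pics/w26.png

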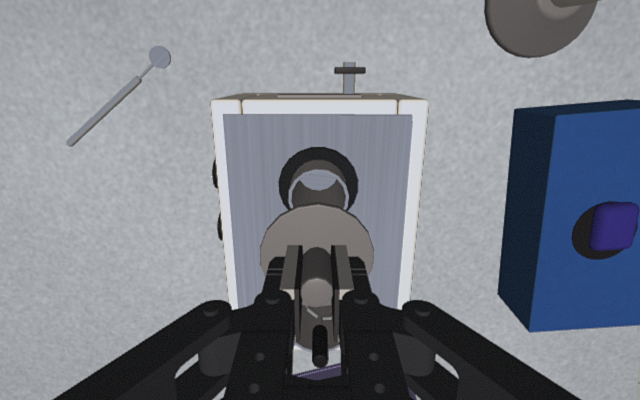

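View pics/w26c.png

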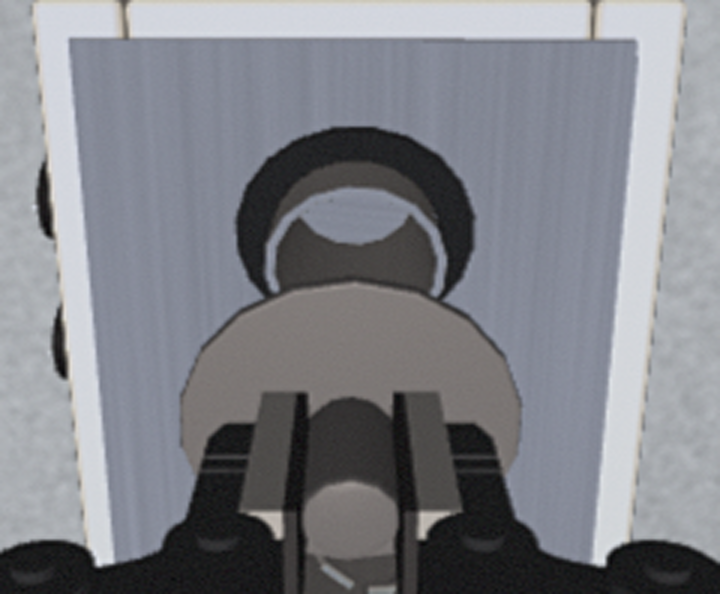

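```bash
python3 - <<'E'
from h import *
st=bot.read_state();C=cam('wrist',st); R=Ro.from_euler('xyz',st['orientation']).as_matrix(); z=st['tool_pos'][2]
T=lambda uv,z:R.T@(onplane(C,uv,z)-st['tool_pos'])*1000
print('beaker L/R',T((287.7,196),.163),T((348.7,196),.163),'top',T((318.2,169),.163),'+22')
zf=z-.0155+.010
print('lid L/R',T((260,252),zf),T((373.4,252),zf),'top',T((316.7,203.8),zf),'+27', 'knob',T((316.4,292),z+.0225))
E
```

```text
beaker L/R [-19.353    0.4529  97.1748] [24.1863  0.4138 97.1536] top [  2.3718 -19.4052  97.1712] +22
lid L/R [-25.107   -2.9792   5.5133] [27.6331 -3.0331  5.4876] top [  1.2422 -26.8335   5.5089] +27 knob [  1.1276  -0.1699 -22.5005]
```

```bash
python3 - <<'E'
from h import *
im=cv2.imread('pics/w22.png'); cv2.imwrite('pics/w22c.png',cv2.resize(im[0:100,250:370],None,fx=6,fy=6,interpolation=cv2.INTER_CUBIC))
im=cv2.imread('pics/w17.png'); cv2.imwrite('pics/w17c.png',cv2.resize(im[130:230,250:370],None,fx=6,fy=6,interpolation=cv2.INTER_CUBIC))
E
```

```text
(no output)
```

View pics/w17c.png

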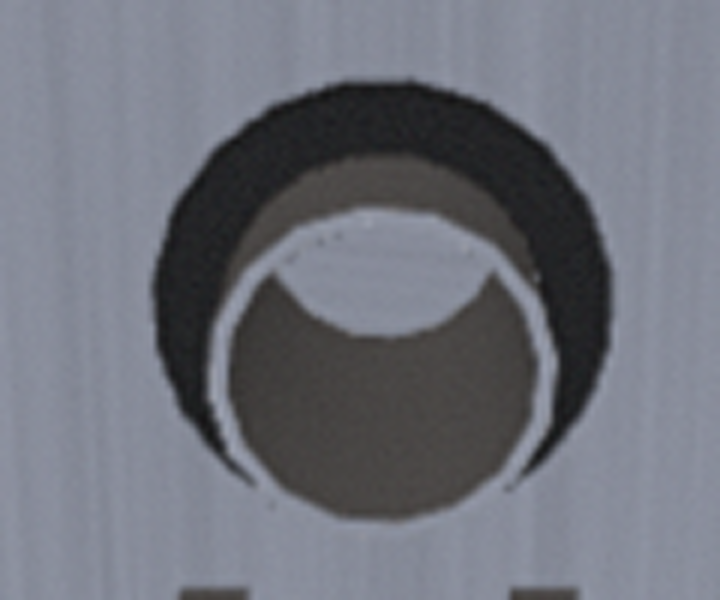

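View pics/w22c.png

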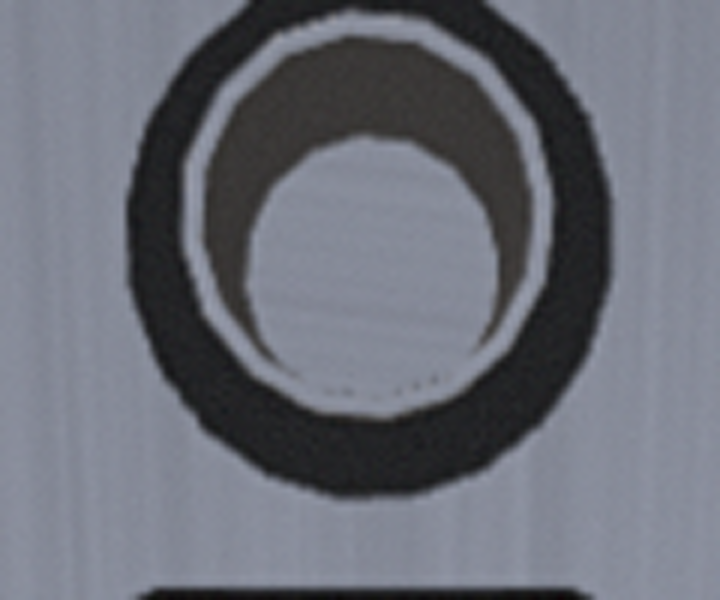

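```bash
python3 - <<'E'
from h import *
for t,o,uv in (([.5817,-.2168,.270],[3.141,-.003,-.202],(313.4,191.6)),([.5612,-.3238,.2887],[3.140,-.003,-.201],(310.9,35.3)),([.58,-.2161,.2602],[-3.141,.0005,-.201],(318.2,195.5))):
    print(onplane(cam('wrist',dict(tool_pos=np.array(t),orientation=np.array(o))),uv,.163))
E
```

```text
[ 0.5809 -0.217   0.163 ]
[ 0.5803 -0.2179  0.163 ]
[ 0.5823 -0.2166  0.163 ]
```

```bash
python3 -m handwheel '[[1.4,1,10,0,0,0],[0,0,20,0,0,0],[0,0,20,0,0,0],[0,0,12,0,0,0],[0,0,8,0,0,0],[0,0,4,0,0,0],[0,0,0,0,0,0]]'; python3 - <<'E'
from h import *
goal(.5812,-.217,.1725,-11.4)
snap('wrist','w27'); st,im2=snap('side','s27')
cv2.imwrite('pics/s27c.png',cv2.resize(im2[50:130,290:410,::-1],None,fx=6,fy=6,interpolation=cv2.INTER_CUBIC))
E
```

```text
time_s: 39.9
tool_pos: [0.5817, -0.2185, 0.1858]
orientation: [-3.142, 0.0, -0.201]
force: [-0.8, -0.6, -0.8]
grip_width: 0.0125
t 39.9 tcp [ 0.5817 -0.2185  0.1858] yaw -11.5 q6 -0.16 grip 12.5 F [-0.8 -0.6 -0.8]
turn [-0.   0.  -0.1] shift after turn [-0.7 -1.4 13.3] (before turn) [-0.8 -1.4 13.3]
```

View pics/s27c.png

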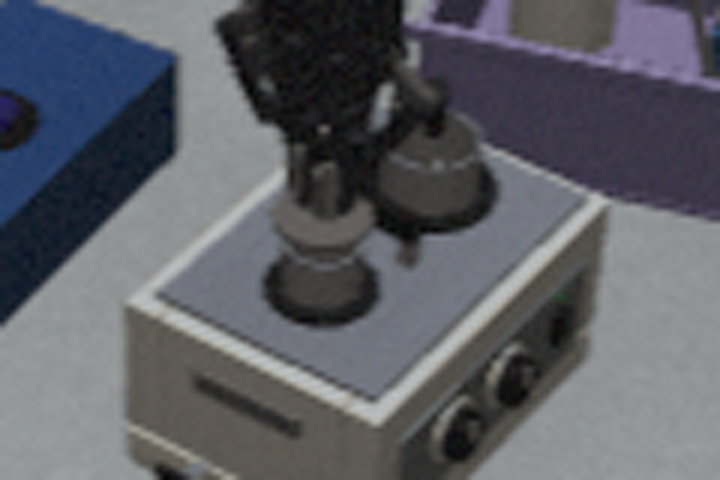

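View pics/w27.png

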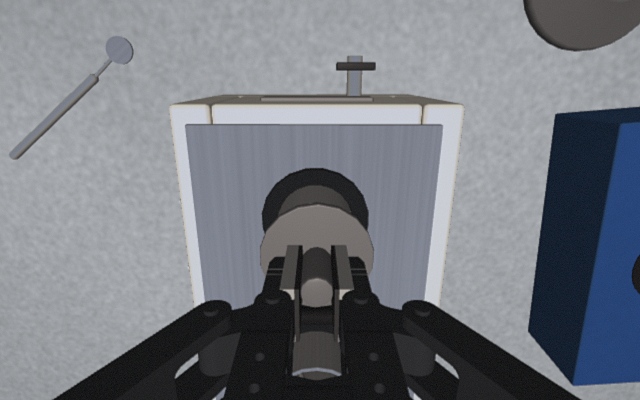

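```bash
python3 -m handwheel '[[-0.7,-1.2,0,0,0,0],[0,0,3,0,0,0],[0,0,3,0,0,0],[0,0,3,0,0,0],[0,0,2,0,0,0],[0,0,1,0,0,0],[0,0,0,0,0,0]]'
```

```text
time_s: 40.7
tool_pos: [0.5811, -0.2172, 0.1737]
orientation: [-3.141, 0.0, -0.202]
force: [0.3, -0.1, -0.3]
grip_width: 0.0125
```

```bash
python3 -m handwheel '[[0,0,1,0,0,0],[0,0,0,0,0,0],[0,0,0,0,0,0]]' && python3 -m handwheel '[[0,0,1,0,0,0],[0,0,0,0,0,0],[0,0,0,0,0,0]]'
```

```text
time_s: 41.0
tool_pos: [0.5813, -0.2173, 0.1731]
orientation: [3.142, -0.0, -0.202]
force: [-0.3, -0.4, -0.9]
grip_width: 0.0119
time_s: 41.3
tool_pos: [0.5814, -0.2173, 0.1723]
orientation: [3.142, -0.0, -0.202]
force: [-1.9, -0.1, 2.9]
grip_width: 0.0126
```

Seated at the expected height (0.1723). Now I release and lift.

```bash
python3 -m handwheel '[[0,0,0,0,0,0],[0,0,0,0,0,0],[0,0,0,0,0,0],[0,0,-10,0,0,0],[0,0,-25,0,0,0],[0,0,-40,0,0,0],[0,0,-40,0,0,0],[0,0,-20,0,0,0]]' 35 && python3 -m handwheel '[[0,0,-20,0,0,0],[0,-30,0,0,0,0],[0,0,0,0,0,0],[0,0,0,0,0,0]]'; python3 - <<'E'
from h import *
st,im2=snap('side','s28'); st,im3=snap('scene','c28'); snap('wrist','w28')
a=cv2.resize(im2[50:180,290:420,::-1],(400,400),interpolation=cv2.INTER_CUBIC); b=cv2.resize(im3[80:200,160:330,::-1],(400,400),interpolation=cv2.INTER_CUBIC)
cv2.imwrite('pics/fin.png',np.hstack([a,b])); goal(.58,-.217,.3,-11.4)
E
```

```text
time_s: 42.1
tool_pos: [0.5824, -0.2177, 0.3118]
orientation: [3.141, -0.005, -0.202]
force: [0.1, 0.3, 0.1]
grip_width: 0.0351
time_s: 42.5
tool_pos: [0.5872, -0.1876, 0.3275]
orientation: [3.141, -0.0, -0.2]
force: [-0.4, -0.7, 0.1]
grip_width: 0.0352
t 42.65 tcp [ 0.587  -0.1884  0.3268] yaw -11.6 q6 -0.11 grip 35.1 F [-0.4  0.4  0.7]
turn [ 0.   0.  -0.2] shift after turn [-1.2 29.4 26.8] (before turn) [-1.1 29.4 26.8]
```

View pics/fin.png

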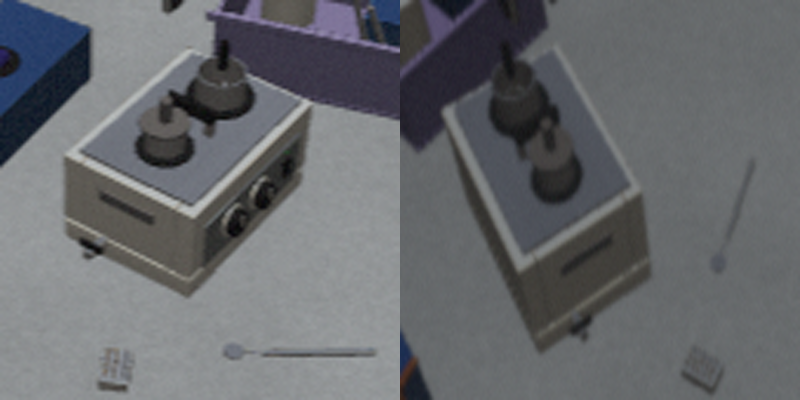

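View pics/w28.png

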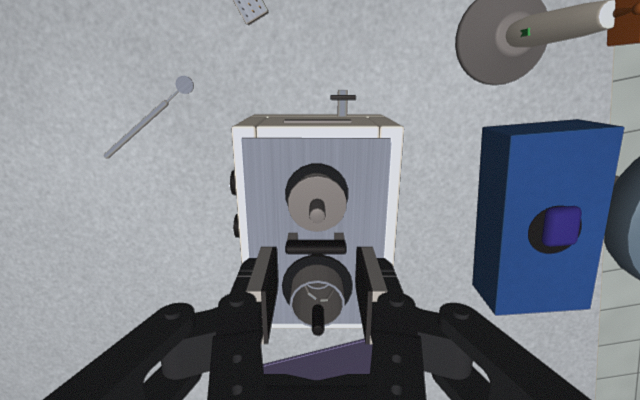

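View pics/s28.png

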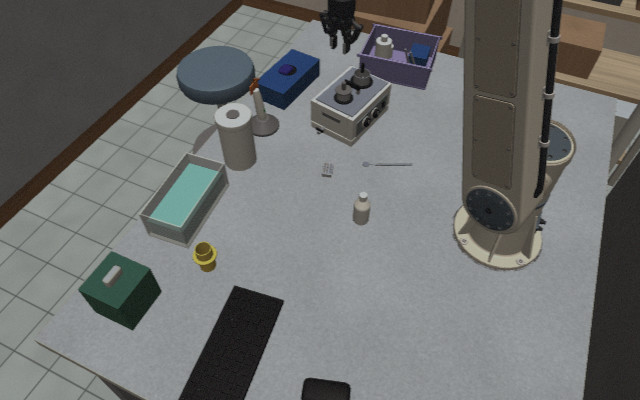

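```bash
python3 -c "
from cell import job
print(job.finish_job())"
```

```text
the job is handed in; nothing more can be done
None
```

The ultrasonic cleaner is set up as asked and the job was handed in at about 42.7 s of the 131 s allowed.

- **What I did:** I laid the cover home on the tank, hung the large beaker and then the small one, stood the basket in the large beaker, and put the lid on the small one last. Each thing was lowered to a light contact before I let go.
- **Last pictures (side, scene, wrist):**
  - The cover is flat inside the rim, and both beakers hang on their collars.
  - The basket is upright in the large beaker, and the lid sits flat on the small one.
  - The bottle, bur block, mirror and yellow look-alike show at their original pixels in the side view.
  - The gripper is clear above everything, and wrist force reads about zero.
- **Contact heights:** Where I felt contact, the heights were within about 1 mm of what I expected. The highest wrist force I read was about 23 N, briefly, while seating the large beaker.
- **Disagreements:** Position estimates differed between cameras, by up to about 9 mm between the side and scene views. I used the wrist camera for the final alignments. The lid's knob turned out 2.5 mm off-centre between the fingers, so I corrected that before closing.

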